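# Clamp a heat sink in the bonding press

## Robot

A 6-joint arm with a two-finger parallel gripper is mounted at the origin on a cart in front of the work surface, level with it; the furniture and walls round the work are solid. World frame = base frame: x ahead of the robot, y to its left, z up, the work surface at z = 0. Lengths are in m, angles in rad, forces in N, time in s.
With the tool pointing down it reaches from about 0.3 to 0.875 m from the base axis. Payload 6.4 kg.
Tool frame: the origin (TCP) lies at the very end of the fingers, on their centre line; the grasp point (between the pads) lies 19 mm behind it; x points along the fingers, y is the direction in which the jaws open and shut, and the axes are right-handed (so a half turn about x gives the same grasp; the last joint's range is limited). The gripper opens to 85 mm and grips with 20 to 120 N. Pads are 22 mm wide; open, the fingers measure 114 mm over their backs; the gripper's body (76 mm by 85 mm) begins 54 mm behind the grasp point. The pads swing forward as they close: fully open they stand 13 mm farther back than shut.
Start: joints at [-0.206, 0.181, 1.607, -0, 1.354, -0.206], TCP at [0.575, 0, 0.231] pointing down, gripper open.
Joint ranges: [-2.99, 2.99], [-0.89, 2.07], [0.3, 2.58], [-1.14, 4.28], [0, 2.63], [-3.12, 3.12]. Speed limits (rad/s): [2.57, 2.57, 3.01, 3.14, 3.14, 3.14].

## Interface

Orientations are given as a unit quaternion [x, y, z, w].
In Python, from cell import get_state, read_camera, calibration, hand_in gives the robot as it stands.
- The arm moves only by the tool arm_command, never from a script. Its arguments are lists of equal length, an entry for each row: "dp": the shift along the tool's x, y, z in m, a list of three; "twist": the turn, a rotation vector about the tool's x, y, z in degrees, a list of three; "gripper": the finger opening in m, from 0 to 0.0854. In form: {"dp": [[tx, ty, tz], ...], "twist": [[wx, wy, wz], ...], "gripper": [gripper, ...]}. A call has 1 to 20 rows; each row shifts and turns the commanded pose from where the row before left it, along the tool's axes as they then stand; what a row does not reach is not made up. A row lasts 1/12 s, in which the tool goes at most 41.7 mm and 7.16 degrees, less where a joint would pass 70% of its speed; a pose out of reach is approached as far as the arm can. A call is refused whole if a number of a shift passes 0.0417 or a number of a turn 7.16, either way. A call with a gripper value outside its range is refused whole. The fingers move at their own pace and stop on an object; the grip force is fixed at half the most. Time passes only in rows, so rows that do not move let the fingers close. It gives the time, the measured TCP pose, the force and the opening at its end, in the units of the state.
- get_state(): the state, without advancing time (a new reading comes with each control period).
- read_camera(name): name is "scene" or "side" or "wrist"; returns (picture, depth): 420x560x3 uint8, red, green, blue; 420x560 float32, m along the optical axis (not along the pixel's ray), 0 where there is no reading.
- calibration(name): a dict with "mtx" (3x3 intrinsics, pixels), "world_from_camera" (4x4, takes a point from camera to world coordinates). Camera axes: x right, y down, z forward; pixel columns grow to the right and rows downward; lengths in m; the calibration is good to about 2 mm. The wrist camera is an equidistant fisheye: a pixel r from the principal point sees the ray r / f radians off the axis. A picture is of the moment at which its call begins: read the wrist's pose just before it. calibration takes no time and is no camera call; for the wrist camera it gives the pose at the moment of the call.
- hand_in(): hands the job in, once; it reports no verdict.
The state is a dict: "time_s": time; "joint_pos": joint angles; "qd": joint speeds; "joint_torque": joint torques, N m; "ee_pos": TCP position; "eef_rot": TCP orientation; "force": force on the tool from outside, world axes, zero at the start; "wrist_torque": the same for the moment, N m; "grip_width": finger opening in m.
Only numpy, scipy, OpenCV 4.12 (cv2) and the standard library are available. Lean on these libraries where they do the work, as an engineer would, in place of code of your own. Each camera call takes 0.05 s, during which the arm holds its last target.

## Task

Push the loaded shuttle of the little screw press fully home under the spindle, then wind the T-handle clockwise until its foot clamps the heat sink and the handle takes about 0.6 N m; it runs free at about 0.4 N m, and above 0.75 N m the chip cracks. It takes one to three half turns, so change over to the other end of the bar after each. Leave it clamped and let go, without disturbing the bottle, the tape roll and the cutters beside the press.

Things in the scene. Friction and masses are not known exactly. Their poses are not given: they have to be found in the camera images.
- press: Grey-blue bonding press, fixed. Origin: on the spindle axis at bench level; x to the rear, y left, z up; the shuttle comes out at the front (-x). Bed 182 x 132 x 16 mm (x -105 to +77), columns 16 mm thick at y +-53, crosshead 40 (x) x 136 (y), z 104 to 130, nuts and brass flange on it to z 139. Above that only the spindle and the T-handle.
- shuttle: Aluminium shuttle 92 x 68 mm on rails, carrying a green board 78 x 56 mm with a finned aluminium heat sink, 40 x 40 mm. Origin at bench level under the sink's centre; axes as the press. Home, against the back stop, it coincides with the press's origin; else it is up to 40 mm out along press -x. 3 N of friction. Gap pads differ: the sink's top is 57 to 60 mm up, not reported, to be felt.
- shuttle_knob (a point): Middle of the thick part of the upright black knob on the shuttle's front tongue: 18 mm diameter there, the thick part 14 mm high, knob top 12 mm above this point. 120 mm in front of the spindle axis and 48 mm above the bench when the shuttle is home. Can be pinched from above or pushed.
- t_handle (a joint): Turn of the T-handle in rad, 0 at the top of the screw, growing clockwise seen from above (tightening), up to 11.4. The screw moves handle and foot down 8 mm a turn. Turning it takes about 0.40 N m of thread friction in either direction, plus 0.0013 N m for each N of clamping force; it stays where it is left. Starts between 0.8 and 2.4.
- bar_end_a (a point): Centre of the black ball, 20 mm, on one end of the T-handle's level bar, 55 mm from the spindle axis; between ball and hub (45 to 12 mm from the axis) the bar is round steel, 10 mm. z is up; the point's x axis points along the bar towards end a. About 185 mm above the bench at the start, sinking 8 mm a turn. 0.6 N m is 11 N at the ball, square to the bar.
- bar_end_b (a point): The same on the other end: ball centre 55 mm from the axis on the opposite side; the point's x axis also points along the bar towards end a (here: to the spindle).
- foot: Round pressure foot, 36 mm, at the lower end of the spindle. Origin: centre of its rubber lower face. It meets the heat sink 3.4 to 8.5 mm below where it starts. Once it bears, the clamping force grows by roughly 250 N a radian of the handle: about 0.6 rad from first touch to the right torque; 80 to 275 N is a good clamp.
- flux_bottle: Amber bottle with black needle cap, 35 mm wide, 102 mm high, standing right of the press (-y side). Origin: centre of its underside. To be left alone.
- heat_tape: Roll of amber tape, 58 mm, 16 mm high, lying left of the press. Origin: centre of its underside. To be left alone.
- side_cutters: Blue-handled side cutters, 106 x 42 x 9 mm, lying right of the press towards the robot. Origin: centre of the underside. To be left alone.
Mind the look-alikes: they are no part of the job. There is more than one size of the press; the one meant has the size given above.

How it is judged:
By the outcome, as a careful person would: the job done as asked, in the order asked, and still so for the second after the job is handed in, with the robot touching nothing.
It also fails if it takes over 72 s, if anything falls off the work surface, if the arm or the gripper's body presses on something with over 40 N, if the wrist force passes 120 N, or if a joint passes its speed limit or range.

## Working session

There is one attempt and no reset: what is moved stays moved. The work goes in short steps, Python scripts to look and compute and a tool call to move; the robot and the scene stay as the last step left them, time stands still between calls to the robot, and variables do not carry over. Pictures are saved under pics/ and viewed, and the job is handed in when it is done.

Besides the shell and the picture viewer there is one more tool, called after "Call:" as name(argument=value, ...) on one line, values as JSON. arm_command: Moves the arm, as the interface text tells. Its arguments: {"type":"object","properties":{"dp":{"type":"array","items":{"type":"array","items":{"type":"number"}}},"twist":{"type":"array","items":{"type":"array","items":{"type":"number"}}},"gripper":{"type":"array","items":{"type":"number"}}},"required":["dp","twist","gripper"]}

```bash
ls; mkdir -p pics
cat > h.py <<'E'
import numpy as np, cv2
from cell import get_state, read_camera, calibration, hand_in
def snap(name,fn):
    s=get_state(); c=calibration(name); p,d=read_camera(name)
    cv2.imwrite('pics/'+fn+'.png',p[:,:,::-1]); np.savez('pics/'+fn+'.npz',p=p,d=d,K=c['mtx'],T=c['world_from_camera'])
    return p,d,c
def crop(fn,x0,y0,x1,y1,out,k=4):
    p=np.load('pics/'+fn+'.npz')['p'][y0:y1,x0:x1,::-1]
    cv2.imwrite('pics/'+out+'.png',cv2.resize(p,None,fx=k,fy=k,interpolation=cv2.INTER_CUBIC))
def pt(fn,u,v,z=None,d=None):
    a=np.load('pics/'+fn+'.npz'); K=a['K'];T=a['T']
    r=np.linalg.inv(K)@[u,v,1.]
    if z is not None:
        w=T[:3,:3]@r; return T[:3,3]+w*(z-T[2,3])/w[2]
    if d is None: d=a['d'][int(round(v)),int(round(u))]
    return T[:3,:3]@(r*d)+T[:3,3]
E
python3 - <<'E'
from h import *
for n in ('scene','side'):
    p,d,c=snap(n,n+'0'); print(c['mtx'].round(1),c['world_from_camera'].round(3))
print(get_state())
E
```

```text
pics
[[538.4   0.  276.5]
 [  0.  538.4 208.3]
 [  0.    0.    1. ]] [[ 0.681 -0.497  0.538 -0.194]
 [-0.732 -0.444  0.517 -0.882]
 [-0.018 -0.746 -0.666  1.16 ]
 [ 0.     0.     0.     1.   ]]
[[544.9   0.  276.3]
 [  0.  544.9 209.5]
 [  0.    0.    1. ]] [[ 0.346 -0.67   0.657 -0.333]
 [-0.938 -0.253  0.235 -0.441]
 [ 0.009 -0.697 -0.717  1.173]
 [ 0.     0.     0.     1.   ]]
{'time_s': 0.1, 'joint_pos': array([-2.06291451e-01,  1.81448906e-01,  1.60792615e+00, -2.28485352e-05,
        1.35378644e+00, -2.06291147e-01]), 'qd': array([ 0.00045872, -0.00198178, -0.00188499, -0.0001939 , -0.00024951,
       -0.00014658]), 'joint_torque': array([-2.02498759e-04, -4.45872438e+01, -3.52238703e+01, -4.27332343e-04,
        4.16999465e-03,  3.20961749e-05]), 'ee_pos': array([5.74498840e-01, 1.20027928e-04, 2.30475504e-01]), 'eef_rot': array([ 0.49968853,  0.50046092, -0.50030885,  0.49954109]), 'force': array([-0.45622094, -0.79426759, -0.30214663]), 'wrist_torque': array([-0.01350836, -0.01846203,  0.06520903]), 'grip_width': 0.08564850727486907}
```

View pics/scene0.png

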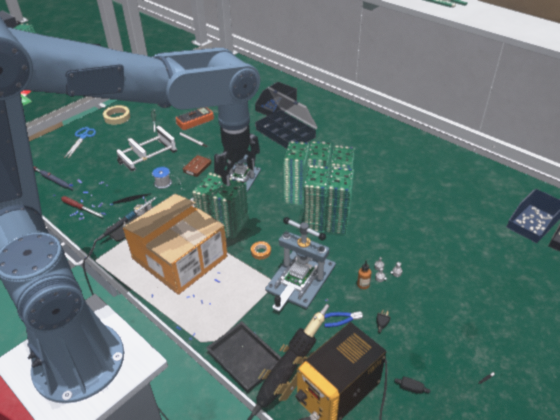

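View pics/side0.png

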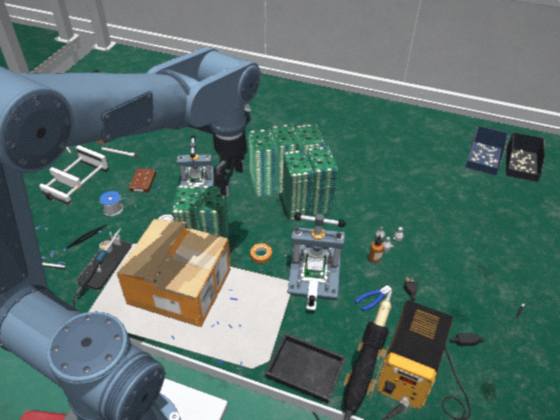

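Two presses are visible: one at side (316,260) and scene (302,265), with bottle, tape and cutters beside it, and another at side (195,170), partly behind the gripper. I'll enlarge both.

Run:
```python
from h import *
crop('side0',240,200,400,320,'side0c',5)
crop('scene0',230,205,390,325,'scene0c',5)
crop('side0',150,120,270,210,'side0d',5)
for u,v in [(316,262),(293,290),(337,293),(302,232)]: print(pt('side0',u,v))
```

```text
[ 0.55804423 -0.23527209  0.04148997]
[ 0.46984822 -0.20205425  0.0142629 ]
[ 0.50246279 -0.3113831   0.0120824 ]
[ 0.57044315 -0.18816979  0.12903268]
```

View pics/side0c.png

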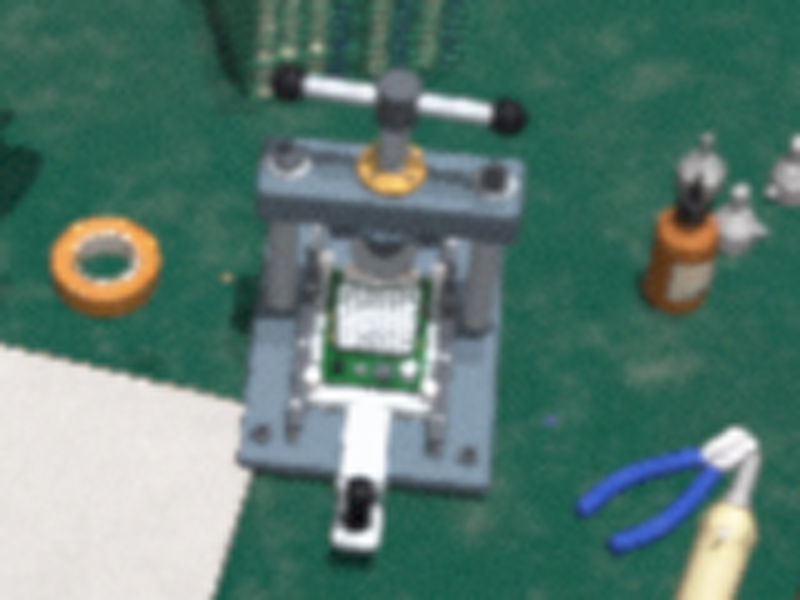

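View pics/scene0c.png

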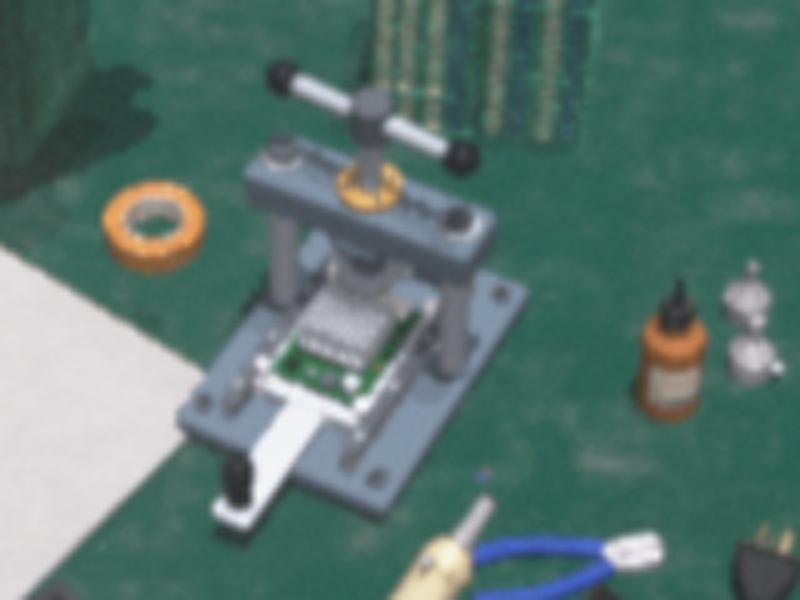

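View pics/side0d.png

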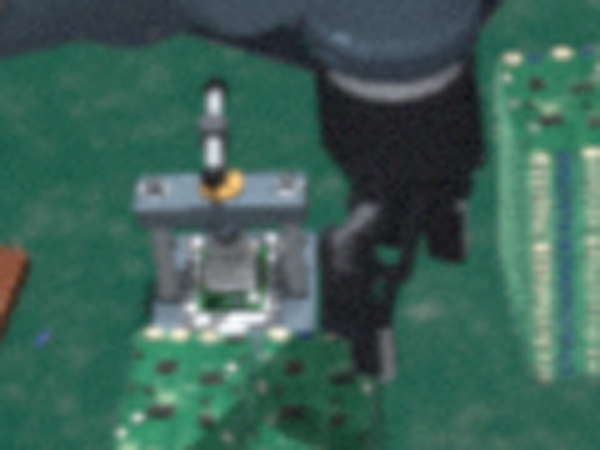

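```bash
cat >> h.py <<'E'
def tri(f1,p1,f2,p2):
    A=[];b=[]
    for f,(u,v) in ((f1,p1),(f2,p2)):
        a=np.load('pics/'+f+'.npz');T=a['T'];r=T[:3,:3]@np.linalg.inv(a['K'])@[u,v,1.];r/=np.linalg.norm(r)
        P=np.eye(3)-np.outer(r,r);A.append(P);b.append(P@T[:3,3])
    A=np.vstack(A);b=np.hstack(b);x=np.linalg.lstsq(A,b,rcond=None)[0];return x,np.linalg.norm(A@x-b)
E
python3 - <<'E'
from h import *
S=lambda x,y:(240+x/5-.4,200+y/5-.4)
C=lambda x,y:(230+x/5-.4,205+y/5-.4)
P={'L bed front z16':[(240,458),None,.016],'R bed front':[(490,485),None,.016],
}
print('side FL',pt('side0',*S(240,460),z=.016),'FR',pt('side0',*S(490,485),z=.016))
print('scene FL',pt('scene0',*C(180,418),z=.016),'FR',pt('scene0',*C(383,510),z=.016),'RR',pt('scene0',*C(527,290),z=.016))
print('xhead side FL,FR',pt('side0',*S(260,190),z=.13),pt('side0',*S(522,215),z=.13),'RL',pt('side0',*S(268,140),z=.13),'RR',pt('side0',*S(524,162),z=.13))
print('xhead scene FL FR',pt('scene0',*C(247,178),z=.13),pt('scene0',*C(480,245),z=.13),pt('scene0',*C(495,212),z=.13))
print('flange',tri('side0',S(392,168),'scene0',C(369,186)))
print('ballL',tri('side0',S(290,82),'scene0',C(283,77)))
print('ballR',tri('side0',S(508,117),'scene0',C(461,157)))
print('hub top',tri('side0',S(398,85),'scene0',C(371,103)))
print('knob top',tri('side0',S(359,490),'scene0',C(238,466)))
print('knob mid',tri('side0',S(357,505),'scene0',C(238,478)))
E
```

```text
side FL [ 0.4589664  -0.19099013  0.016     ] FR [ 0.48934919 -0.31632677  0.016     ]
scene FL [ 0.4699236  -0.19542124  0.016     ] FR [ 0.49673091 -0.31862527  0.016     ] RR [ 0.67106997 -0.27757298  0.016     ]
xhead side FL,FR [ 0.54211377 -0.1696612   0.13      ] [ 0.5729489  -0.29897427  0.13      ] RL [ 0.5760723  -0.16227887  0.13      ] RR [ 0.60809844 -0.29043979  0.13      ]
xhead scene FL FR [ 0.54819523 -0.17536195  0.13      ] [ 0.59347583 -0.29977616  0.13      ] [ 0.61746119 -0.29053026  0.13      ]
flange (array([ 0.58882792, -0.22601063,  0.12401499]), np.float64(0.003702024647053079))
ballL (array([ 0.58104804, -0.17103412,  0.17559781]), np.float64(0.003592002524061525))
ballR (array([ 0.59674038, -0.28079909,  0.17604082]), np.float64(0.004057611033349993))
hub top (array([ 0.59080354, -0.22458735,  0.18360453]), np.float64(0.0034734936484211885))
knob top (array([ 0.44886328, -0.2574345 ,  0.04134008]), np.float64(0.004244476662980207))
knob mid (array([ 0.4483091 , -0.25724559,  0.03045821]), np.float64(0.005451316267837458))
```

Run:
```python
from h import *
from scipy.spatial.transform import Rotation as R
p,d,c=snap('wrist','w0'); print(c['mtx'].round(1),c['world_from_camera'].round(3))
print(R.from_quat(get_state()['eef_rot']).as_matrix().round(3))
# obstacles: heights near press
for f in('scene0','side0'):
  a=np.load('pics/'+f+'.npz');d=a['d'];v,u=np.mgrid[0:420,0:560]
  r=np.stack([u,v,np.ones_like(u)],-1)@np.linalg.inv(a['K']).T*d[...,None]
  w=r@a['T'][:3,:3].T+a['T'][:3,3]
  for x0 in np.arange(.3,.95,.05):
    print(f,round(x0,2),[ (round(float(w[...,2][m].max()),2) if m.any() else 0) for y0 in np.arange(-.55,.1,.05) for m in [(d>0)&(w[...,0]>x0)&(w[...,0]<x0+.05)&(w[...,1]>y0)&(w[...,1]<y0+.05)]])
```

```text
[[325.2   0.  278.3]
 [  0.  325.2 209.6]
 [  0.    0.    1. ]] [[ 1.     0.001 -0.002  0.576]
 [ 0.001 -0.961 -0.277  0.071]
 [-0.003  0.277 -0.961  0.373]
 [ 0.     0.     0.     1.   ]]
[[-0.001  1.     0.   ]
 [ 0.     0.    -1.   ]
 [-1.    -0.001 -0.   ]]
scene0 0.3 [0.15, 0.16, 0.17, 0.03, 0.03, 0.03, 0.03, 0.01, 0.01, 0.01, 0.67, 0.69, 0.69]
scene0 0.35 [0.15, 0.18, 0.19, 0.0, 0.0, 0.0, 0.01, 0.01, 0.01, 0.01, 0.65, 0.67, 0.67]
scene0 0.4 [0.15, 0.15, 0.21, 0.0, 0.0, 0.06, 0.01, 0.01, 0.01, 0.01, 0.63, 0.64, 0.64]
scene0 0.45 [0.14, 0.14, 0.01, 0.01, 0.02, 0.06, 0.04, 0.02, 0.01, 0.01, 0.62, 0.62, 0.62]
scene0 0.5 [0.0, 0.01, 0.01, 0.01, 0.02, 0.05, 0.07, 0.13, 0.01, 0.6, 0.61, 0.6, 0.61]
scene0 0.55 [0.02, 0.02, 0.01, 0.01, 0.13, 0.2, 0.2, 0.2, 0.02, 0.6, 0.6, 0.6, 0.6]
scene0 0.6 [0.02, 0.03, 0.01, 0.05, 0.01, 0.13, 0.13, 0.03, 0.0, 0.57, 0.58, 0.59, 0.59]
scene0 0.65 [0.0, 0.01, 0.01, 0.1, 0.01, 0.02, 0.02, 0, 0.0, 0.01, 0.29, 0.0, 0.14]
scene0 0.7 [0.01, 0.01, 0.04, 0.04, 0.01, 0.0, 0.0, 0.15, 0.18, 0.18, 0.01, 0.01, 0.01]
scene0 0.75 [0.0, 0.01, 0.04, 0.04, 0.01, 0.01, 0
[... 709 characters left out ...]
.13, 0.02, 0.6, 0.61, 0.6, 0.61]
side0 0.55 [0.02, 0.03, 0.01, 0.0, 0.01, 0.19, 0.2, 0.19, 0.02, 0.59, 0.6, 0.6, 0.6]
side0 0.6 [0.01, 0.02, 0.0, 0.06, 0.0, 0.13, 0.13, 0.03, 0.0, 0.56, 0.32, 0.59, 0.15]
side0 0.65 [0.0, 0.0, 0.01, 0.1, 0.0, 0.0, 0, 0, 0.01, 0.0, 0.0, 0.0, 0.0]
side0 0.7 [0.0, 0.0, 0.03, 0.04, 0.01, 0.0, 0.01, 0.17, 0.18, 0.17, 0.0, 0.0, 0.0]
side0 0.75 [0.0, 0.0, 0.04, 0.01, 0.0, 0.01, 0.18, 0.17, 0.18, 0.17, 0.17, 0.17, 0.01]
side0 0.8 [0.0, 0.0, 0.0, 0.01, 0.0, 0.0, 0.17, 0.18, 0.18, 0.18, 0.18, 0.18, 0.17]
side0 0.85 [0.0, 0.01, 0.0, 0.0, 0.0, 0.01, 0.0, 0.17, 0.17, 0.18, 0.18, 0.18, 0.17]
side0 0.9 [0.65, 0.0, 0.0, 0.0, 0.01, 0.0, 0.0, 0.0, 0.17, 0.18, 0.18, 0.18, -0.0]
```

View pics/w0.png

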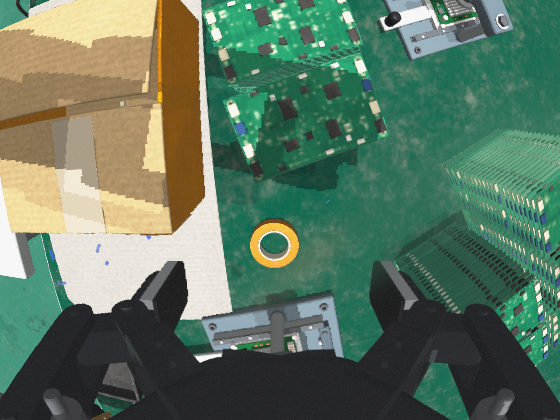

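The near press is the one meant. It has the bottle, tape and cutters beside it, and its bed measures about 127-130 mm wide and 179 mm deep against the 132 x 182 given. The other one is smaller. Next I'll move over it for a wrist view.

Call:
arm_command(dp=[[-0.01, 0, 0.035], [-0.01, 0, 0.035], [-0.01, 0, 0.035], [0, 0, 0.035], [0, 0, 0.035], [0, 0, 0.035], [0, 0, 0.035], [0, 0, 0.035], [0, 0, 0.01], [0, 0, 0], [0, 0, 0]], twist=[[0, 0, 0], [0, 0, 0], [0, 0, 0], [0, 0, 0], [0, 0, 0], [0, 0, 0], [0, 0, 0], [0, 0, 0], [0, 0, 0], [0, 0, 0], [0, 0, 0]], gripper=[0.062, 0.062, 0.062, 0.062, 0.062, 0.062, 0.062, 0.062, 0.062, 0.062, 0.062])

```text
time_s: 1.07
ee_pos: [0.5747, -0.2897, 0.2606]
eef_rot: [0.5, 0.5, -0.5, 0.499]
force: [0.6, 1.0, 0.2]
grip_width: 0.062
```

Run:
```python
from h import *
p,d,c=snap('wrist','w1'); snap('scene','scene1');snap('side','side1')
s=get_state(); print(s['ee_pos'],s['joint_pos'].round(3),s['force'],s['wrist_torque'],s['time_s'],c['world_from_camera'].round(3))
```

```text
[ 0.57525985 -0.28818398  0.26127959] [-0.649  0.309  1.39   0.     1.443 -0.651] [0.39077771 0.38742366 0.54202428] [ 0.02633031 -0.03406508  0.06482358] 1.2167 [[ 1.     0.    -0.002  0.576]
 [-0.    -0.961 -0.276 -0.219]
 [-0.002  0.276 -0.961  0.404]
 [ 0.     0.     0.     1.   ]]
```

View pics/w1.png

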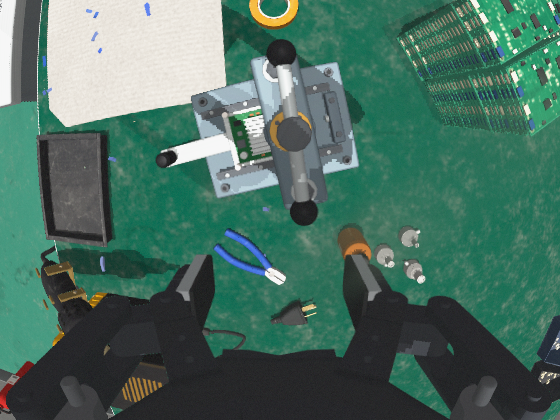

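The wrist view shows the press, with ball ends at (281,53) and (304,212), hub at (293,132), knob at (166,160) and bed corners at about (193,97) and (220,196). I'll enlarge it.

Run:
```python
from h import *
crop('w1',140,30,300,150,'w1a',5); crop('w1',225,110,385,230,'w1b',5);crop('w1',140,110,300,230,'w1c',5)
```

```text
(no output)
```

View pics/w1a.png

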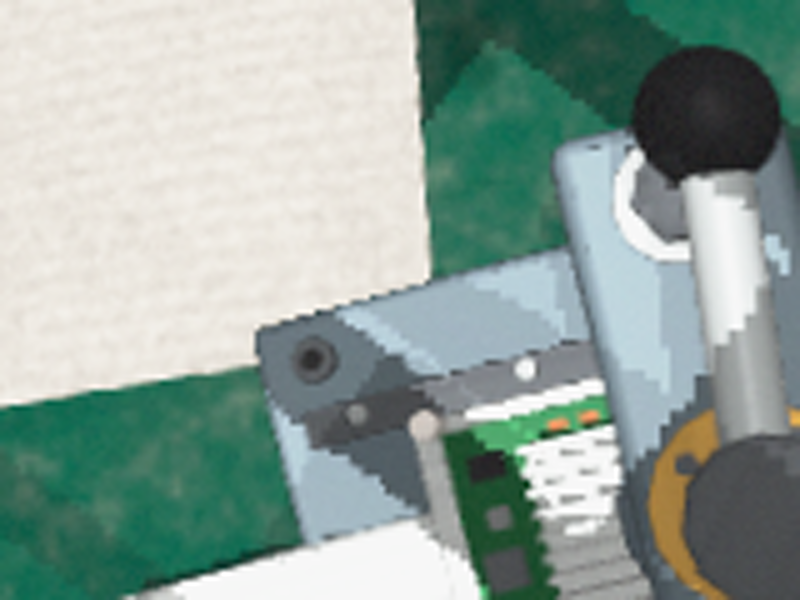

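View pics/w1b.png

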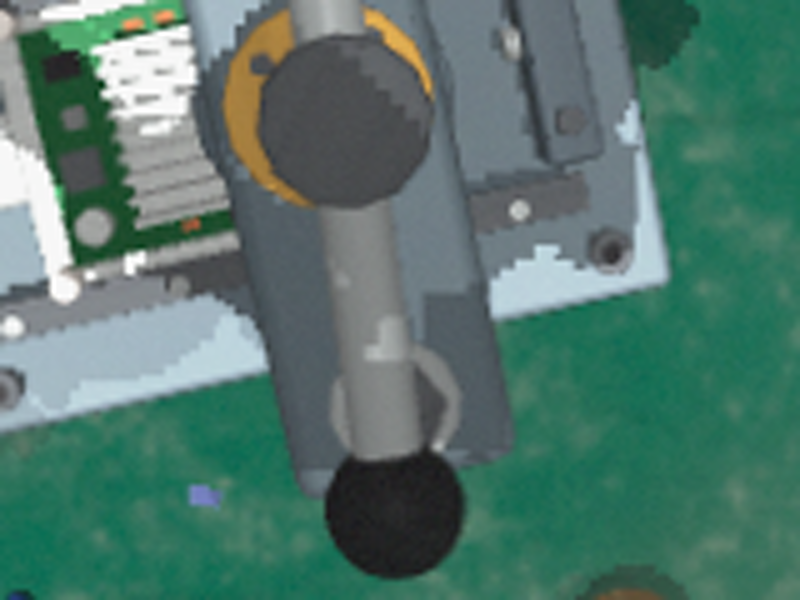

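View pics/w1c.png

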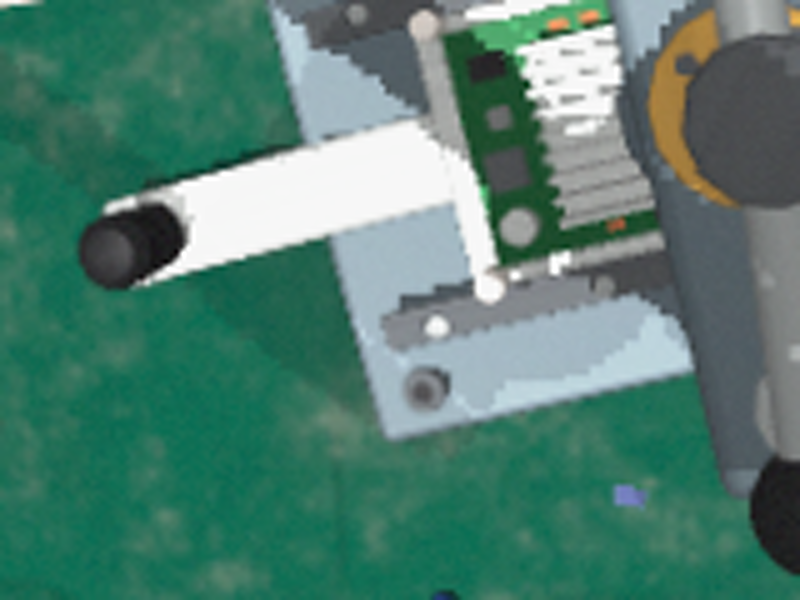

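```bash
cat >> h.py <<'E'
def wray(f,u,v):
    a=np.load('pics/'+f+'.npz');K=a['K'];T=a['T']
    x=(u-K[0,2])/K[0,0];y=(v-K[1,2])/K[1,1];r=np.hypot(x,y)
    k=np.sin(r)/r if r>1e-9 else 1
    return T[:3,3],T[:3,:3]@np.array([x*k,y*k,np.cos(r)])
def wpt(f,u,v,z):
    o,w=wray(f,u,v);return o+w*(z-o[2])/w[2]
E
python3 - <<'E'
from h import *
q=lambda u,v,z:wpt('w1',u-.4,v-.4,z)
A=q(281.4,53.4,.185);B=q(304,211.6,.185);print('A',A,'B',B,np.linalg.norm(A-B),(A+B)/2)
FL=q(191.4,96,.016);FR=q(217.6,197.6,.016);RR=q(358.6,166,.016)
print(FL,FR,RR,np.linalg.norm(FL-FR),np.linalg.norm(FR-RR))
y=(FL-FR);x=RR-FR
print(np.degrees(np.arctan2(-y[0],y[1])),np.degrees(np.arctan2(x[1],x[0])))
a=np.arctan2(x[1],x[0]);a=(a+np.arctan2(-y[0],y[1]))/2
ex=np.array([np.cos(a),np.sin(a),0]);ey=np.array([-ex[1],ex[0],0])
O=[FL+.105*ex-.066*ey,FR+.105*ex+.066*ey,RR-.077*ex+.066*ey];print(np.array(O),np.mean(O,0))
k=q(162.6,160.4,.060);print('knob',k)
O=(A+B)/2;v=k-O;print('knob in press frame(spindle)',v@ex,v@ey, np.degrees(a))
print('bar angle rel', np.degrees(np.arctan2(A[1]-B[1],A[0]-B[0])))
E
```

```text
A [ 0.57741868 -0.17407883  0.185     ] B [ 0.59333313 -0.28272858  0.185     ] 0.10980910164947597 [ 0.58537591 -0.2284037   0.185     ]
[ 0.47064589 -0.1879184   0.016     ] [ 0.49935463 -0.31407171  0.016     ] [ 0.67304573 -0.27404762  0.016     ] 0.12937870650592145 0.17824288725800347
12.820472030938829 12.976304355404551
[[ 0.58772918 -0.22881467  0.016     ]
 [ 0.58697252 -0.22629868  0.016     ]
 [ 0.58325594 -0.22690111  0.016     ]] [ 0.58598588 -0.22733815  0.016     ]
knob [ 0.44676223 -0.26031111  0.06      ]
knob in press frame(spindle) -0.1422385601616394 -0.0001605833251895998 12.89838819317169
bar angle rel 98.33312652797511
```

The sizes agree: balls 109.8 mm apart, bed about 129 x 178 mm. The spindle is at (0.5855, -0.228), the yaw is 12.9° and the shuttle is about 22 mm out. I'll go over the knob.

Call:
arm_command(dp=[[0, 0, 0], [0, 0, 0], [0, -0.0296, -0.0141], [0, -0.0296, -0.0141], [0, -0.0296, -0.0141], [0, -0.0296, -0.0141], [0.03, 0, 0], [0.03, 0, 0], [0.03, 0, 0], [0.03, 0, 0], [0.03, 0, 0], [0, 0, 0], [0, 0, 0]], twist=[[-6.45, 0, 0], [-6.45, 0, 0], [0, 0, 0], [0, 0, 0], [0, 0, 0], [0, 0, 0], [0, 0, 0], [0, 0, 0], [0, 0, 0], [0, 0, 0], [0, 0, 0], [0, 0, 0], [0, 0, 0]], gripper=[0.05, 0.05, 0.05, 0.05, 0.05, 0.05, 0.05, 0.05, 0.05, 0.05, 0.05, 0.05, 0.05])

```text
time_s: 2.3
ee_pos: [0.4464, -0.2595, 0.1105]
eef_rot: [0.44, 0.555, -0.44, 0.552]
force: [0.1, -0.3, 1.2]
grip_width: 0.0501
```

Run:
```python
from h import *
from scipy.spatial.transform import Rotation as R
snap('side','side2');snap('scene','scene2')
s=get_state(); print(s['ee_pos'],s['joint_pos'].round(3),s['force'],s['wrist_torque'],s['time_s'],R.from_quat(s['eef_rot']).as_matrix().round(3))
crop('scene2',220,200,340,320,'scene2c',5);crop('side2',250,230,370,330,'side2c',5)
```

```text
[ 0.4482665  -0.26170013  0.11333836] [-0.757  0.197  1.848  0.     1.094 -0.984] [-1.14001808 -0.48795079 -0.01061953] [-0.04610952 -0.01075211  0.00460022] 2.4 [[ 0.002  0.974  0.224]
 [-0.002  0.224 -0.974]
 [-1.     0.002  0.002]]
```

View pics/scene2c.png

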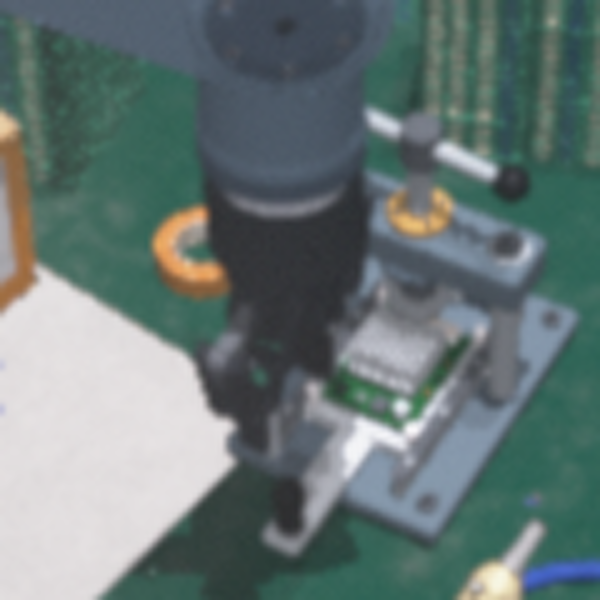

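View pics/side2c.png

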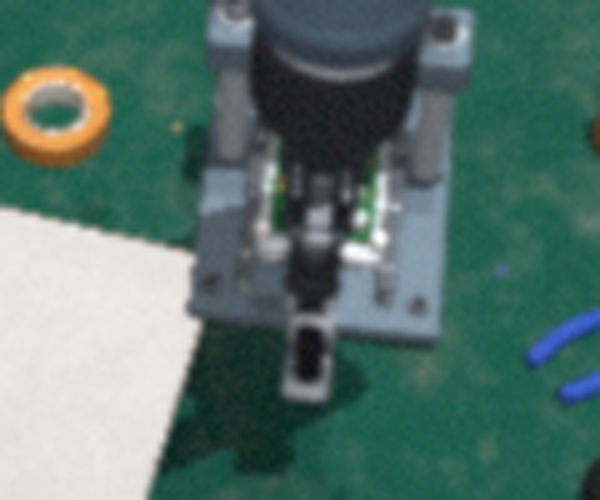

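Fingers stand either side of the knob, knob top at scene crop (290,495). Going down and pinching it.

Call:
arm_command(dp=[[0.023, 0, 0], [0.023, 0, 0], [0.02, 0, 0], [0, 0, 0], [0, 0, 0]], twist=[[0, 0, 0], [0, 0, 0], [0, 0, 0], [0, 0, 0], [0, 0, 0]], gripper=[0.05, 0.05, 0.05, 0.05, 0.05])

```text
time_s: 2.82
ee_pos: [0.4477, -0.2618, 0.0466]
eef_rot: [0.441, 0.553, -0.441, 0.553]
force: [0.3, -0.0, -0.2]
grip_width: 0.0499
```

Call:
arm_command(dp=[[0, 0, 0], [0, 0, 0], [0, 0, 0], [0, 0, 0], [0, 0, 0]], twist=[[0, 0, 0], [0, 0, 0], [0, 0, 0], [0, 0, 0], [0, 0, 0]], gripper=[0.01, 0.01, 0.01, 0.01, 0.01])

```text
time_s: 3.23
ee_pos: [0.448, -0.2626, 0.0475]
eef_rot: [0.44, 0.552, -0.441, 0.554]
force: [-2.3, 1.0, 8.8]
grip_width: 0.0145
```

Run:
```python
from h import *
snap('side','side3');snap('scene','scene3')
s=get_state(); print(s['ee_pos'],s['force'],s['wrist_torque'],s['time_s'],s['grip_width'])
crop('scene3',220,240,320,320,'scene3c',7);crop('side3',260,250,360,330,'side3c',7)
```

```text
[ 0.44800612 -0.26254582  0.04746036] [-2.66604452  0.94876886  8.24573271] [0.13498691 0.40517238 0.04400462] 3.3333 0.01449699364463545
```

View pics/scene3c.png

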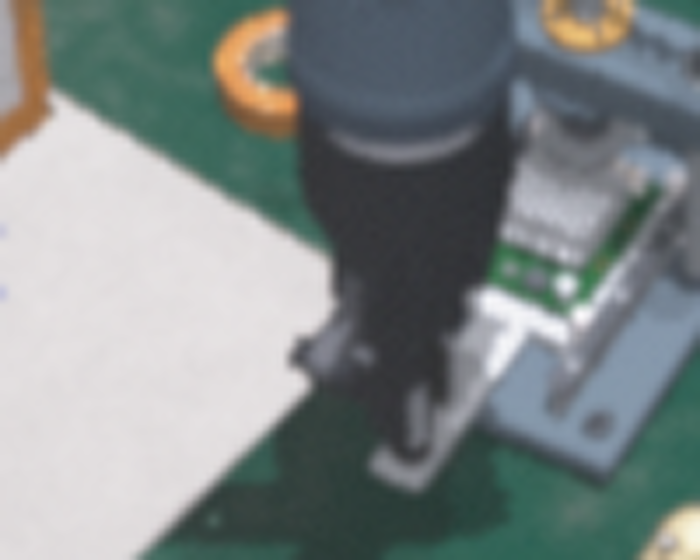

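View pics/side3c.png

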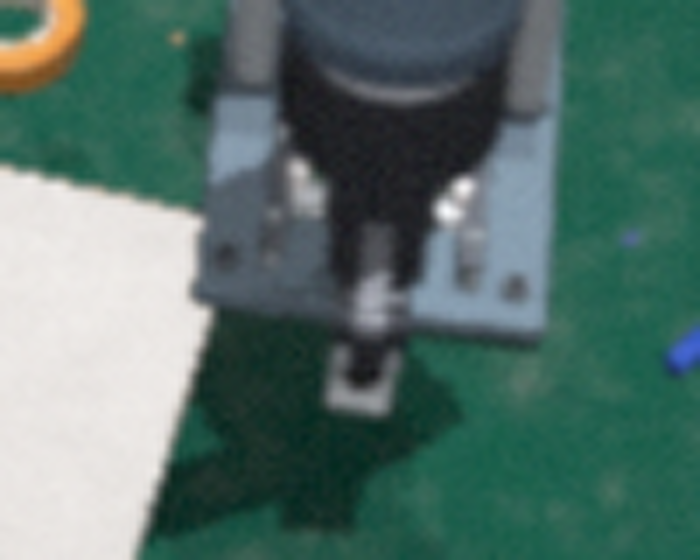

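The grip reads 14.5 mm rather than 18 mm, with 8 N upward, so it has caught the rounded edge. I'll open, go 4 mm lower and pinch again.

Call:
arm_command(dp=[[0, 0, 0], [0, 0, 0], [0.004, 0, 0], [0, 0, 0], [0, 0, 0], [0, 0, 0], [0, 0, 0], [0, 0, 0], [0, 0, 0]], twist=[[0, 0, 0], [0, 0, 0], [0, 0, 0], [0, 0, 0], [0, 0, 0], [0, 0, 0], [0, 0, 0], [0, 0, 0], [0, 0, 0]], gripper=[0.035, 0.035, 0.035, 0.035, 0.01, 0.01, 0.01, 0.01, 0.01])

```text
time_s: 4.08
ee_pos: [0.4469, -0.2612, 0.0412]
eef_rot: [0.441, 0.553, -0.441, 0.553]
force: [-0.9, 1.9, 1.5]
grip_width: 0.0151
```

Call:
arm_command(dp=[[0, 0.004, 0], [0, 0.004, 0], [0, 0.004, 0], [0, 0.004, 0], [0, 0.002, 0], [0, 0, 0]], twist=[[0, 0, 0], [0, 0, 0], [0, 0, 0], [0, 0, 0], [0, 0, 0], [0, 0, 0]], gripper=[0.01, 0.01, 0.01, 0.01, 0.01, 0.01])

```text
time_s: 4.58
ee_pos: [0.4652, -0.257, 0.0412]
eef_rot: [0.441, 0.553, -0.44, 0.553]
force: [-0.8, 3.2, 3.1]
grip_width: 0.015
```

Call:
arm_command(dp=[[0, 0.001, 0], [0, 0.001, 0], [0, 0, 0]], twist=[[0, 0, 0], [0, 0, 0], [0, 0, 0]], gripper=[0.01, 0.01, 0.01])

```text
time_s: 4.83
ee_pos: [0.4665, -0.2567, 0.0412]
eef_rot: [0.441, 0.553, -0.441, 0.553]
force: [-1.8, 2.7, 3.5]
grip_width: 0.0151
```

Call:
arm_command(dp=[[0, 0.001, 0], [0, 0, 0]], twist=[[0, 0, 0], [0, 0, 0]], gripper=[0.01, 0.01])

```text
time_s: 5.0
ee_pos: [0.4674, -0.2565, 0.0412]
eef_rot: [0.441, 0.553, -0.441, 0.553]
force: [-2.4, 4.0, 4.2]
grip_width: 0.0149
```

Call:
arm_command(dp=[[0, 0.001, 0], [0, 0, 0]], twist=[[0, 0, 0], [0, 0, 0]], gripper=[0.01, 0.01])

```text
time_s: 5.17
ee_pos: [0.4676, -0.2565, 0.0412]
eef_rot: [0.44, 0.554, -0.441, 0.552]
force: [-7.0, 2.9, 5.8]
grip_width: 0.015
```

Call:
arm_command(dp=[[0, 0.001, 0], [0, 0, 0]], twist=[[0, 0, 0], [0, 0, 0]], gripper=[0.01, 0.01])

```text
time_s: 5.33
ee_pos: [0.4677, -0.2564, 0.0412]
eef_rot: [0.44, 0.554, -0.441, 0.552]
force: [-11.6, 2.0, 8.9]
grip_width: 0.0152
```

Call:
arm_command(dp=[[0, 0.0008, 0], [0, 0, 0]], twist=[[0, 0, 0], [0, 0, 0]], gripper=[0.01, 0.01])

```text
time_s: 5.5
ee_pos: [0.4677, -0.2564, 0.0412]
eef_rot: [0.439, 0.555, -0.442, 0.552]
force: [-15.0, 0.7, 11.2]
grip_width: 0.0152
```

The shuttle is firm against the stop: 15 N with no further motion. I'll relax, open and lift.

Call:
arm_command(dp=[[0, -0.0014, 0], [0, -0.0012, 0], [0, 0, 0], [0, 0, 0], [0, 0, 0], [-0.01, 0, 0], [-0.02, 0, 0], [-0.04, 0, 0], [-0.04, 0, 0], [-0.04, 0, 0], [-0.04, 0, 0], [-0.03, 0, 0], [0, 0, 0], [0, 0, 0]], twist=[[0, 0, 0], [0, 0, 0], [0, 0, 0], [0, 0, 0], [0, 0, 0], [0, 0, 0], [0, 0, 0], [0, 0, 0], [0, 0, 0], [0, 0, 0], [0, 0, 0], [0, 0, 0], [0, 0, 0], [0, 0, 0]], gripper=[0.01, 0.01, 0.04, 0.05, 0.05, 0.05, 0.05, 0.05, 0.05, 0.05, 0.062, 0.062, 0.062, 0.062])

```text
time_s: 6.67
ee_pos: [0.4689, -0.2578, 0.2646]
eef_rot: [0.44, 0.551, -0.441, 0.555]
force: [0.1, -1.2, -0.4]
grip_width: 0.0621
```

Call:
arm_command(dp=[[0, 0, 0.03], [0, 0, 0.03], [0, 0, 0], [0, 0, 0]], twist=[[0, 0, 0], [0, 0, 0], [0, 0, 0], [0, 0, 0]], gripper=[0.062, 0.062, 0.062, 0.062])

```text
time_s: 7.0
ee_pos: [0.4803, -0.3156, 0.2592]
eef_rot: [0.441, 0.554, -0.441, 0.551]
force: [-0.2, -0.3, -0.7]
grip_width: 0.0622
```

Run:
```python
from h import *
snap('wrist','w4')
s=get_state(); print(s['ee_pos'],s['joint_pos'].round(3),s['force'],s['wrist_torque'],s['time_s'],s['grip_width'])
```

```text
[ 0.48027012 -0.31468734  0.25939562] [-0.787  0.159  1.575  0.     1.412 -1.011] [-0.56910116  0.23961465 -0.89752544] [0.06247362 0.02682483 0.00666716] 7.05 0.06225594775057391
```

View pics/w4.png

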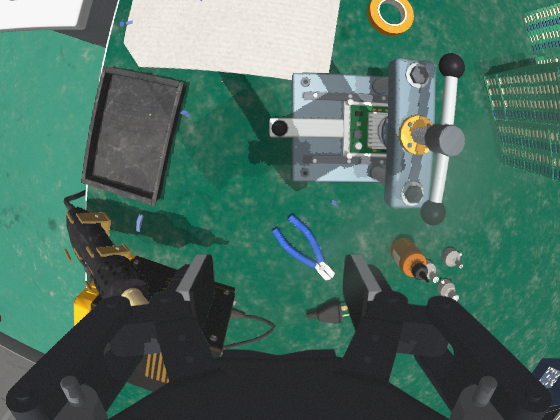

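The wrist view shows the knob top at about (279,127), balls at (451,66) and (433,212), and the shuttle drawn in.

Run:
```python
from h import *
crop('w4',250,40,470,220,'w4c',3.6)
q=lambda u,v,z:wpt('w4',u,v,z)
a=np.radians(12.9);ex=np.array([np.cos(a),np.sin(a),0]);ey=np.array([-ex[1],ex[0],0])
A=q(451,66,.185);B=q(433,212,.185);O=(A+B)/2;print(A,B,np.linalg.norm(A-B),O)
k=q(279,127,.06);print(k,(k-O)@ex,(k-O)@ey,(k-np.array([.5855,-.228,.06]))@ex)
FL=q(292,73,.016);FR=q(292,181,.016);print(((FL+FR)/2+.105*ex), np.linalg.norm(FL-FR))
```

```text
[ 0.57683585 -0.17432602  0.185     ] [ 0.59330385 -0.28296596  0.185     ] 0.10988098851437036 [ 0.58506985 -0.22864599  0.185     ]
[ 0.46774693 -0.25456269  0.06      ] -0.12014774041487009 0.0009297661797006175 -0.1207112491802185
[ 0.58539284 -0.22891316  0.016     ] 0.1296056518729825
```

View pics/w4c.png

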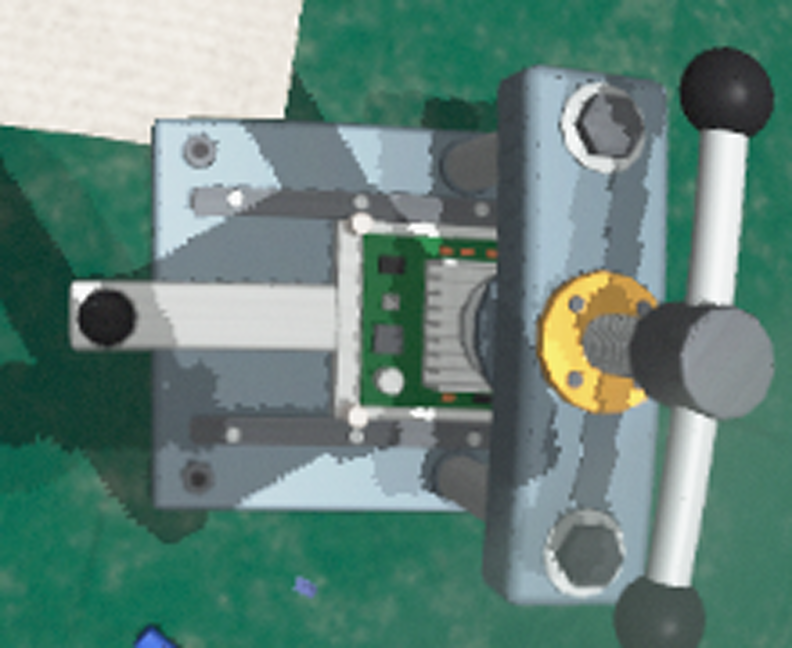

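The knob is 120 mm in front of the axis, so the shuttle is home, and the spindle is at (0.5852, -0.2285). I'll centre over the hub and turn the fingers to 40° counter-clockwise of the bar, so each one pushes one arm of it like a T-wrench.

Call:
arm_command(dp=[[0, 0.0304, -0.0152], [0, 0.0304, -0.0152], [0, 0.0304, -0.0152], [0, 0.0303, -0.0151], [0, 0, 0], [0, 0, 0]], twist=[[0, 0, 0], [0, 0, 0], [0, 0, 0], [0, 0, 0], [0, 0, 0], [0, 0, 0]], gripper=[0.062, 0.062, 0.062, 0.062, 0.062, 0.062])

```text
time_s: 7.55
ee_pos: [0.5864, -0.226, 0.2603]
eef_rot: [0.44, 0.555, -0.44, 0.553]
force: [-0.1, -0.6, -0.3]
grip_width: 0.0621
```

Call:
arm_command(dp=[[0, 0, 0], [0, 0, 0], [0, 0, 0], [0, 0, 0], [0, 0, 0], [0, 0, 0], [0, 0, 0], [0, 0, 0], [0, 0, 0], [0, 0, 0], [0, 0, 0], [0, 0, 0], [0, 0, 0], [0, 0, 0], [0, 0, 0], [0, 0, 0], [0, 0, 0], [0, 0, 0], [0, 0, 0], [0, 0, 0]], twist=[[-6.95, 0, 0], [-6.95, 0, 0], [-6.95, 0, 0], [-6.95, 0, 0], [-6.95, 0, 0], [-6.95, 0, 0], [-6.95, 0, 0], [-6.95, 0, 0], [-6.95, 0, 0], [-6.95, 0, 0], [-6.95, 0, 0], [-6.95, 0, 0], [-6.95, 0, 0], [-6.95, 0, 0], [-6.95, 0, 0], [-6.95, 0, 0], [-6.95, 0, 0], [-6.95, 0, 0], [0, 0, 0], [0, 0, 0]], gripper=[0.062, 0.062, 0.062, 0.062, 0.062, 0.062, 0.062, 0.062, 0.062, 0.062, 0.062, 0.062, 0.062, 0.062, 0.062, 0.062, 0.062, 0.062, 0.062, 0.062])

```text
time_s: 9.22
ee_pos: [0.585, -0.2291, 0.261]
eef_rot: [-0.286, 0.647, 0.286, 0.646]
force: [-0.3, -0.4, 1.0]
grip_width: 0.0622
```

```bash
cat >> h.py <<'E'
from scipy.spatial.transform import Rotation as R
def st():
    s=get_state();M=R.from_quat(s['eef_rot']).as_matrix()
    f=s['force'];t=s['wrist_torque'];p=s['ee_pos']
    print('t',s['time_s'],'p',p.round(4),'yaw',np.degrees(np.arctan2(M[1,1],M[0,1])).round(2),'tilt',M[:2,0].round(4),'j6',s['joint_pos'][5].round(3),'f',f.round(2),'tau',t.round(3),'w',s['grip_width'])
    return s
E
python3 - <<'E'
from h import *
snap('wrist','w5');st();snap('scene','scene5');st();snap('side','side5');s=st();print(s['joint_pos'])
crop('scene5',230,170,390,290,'scene5c',5)
E
```

```text
t 9.2667 p [ 0.5852 -0.229   0.2611] yaw 137.74 tilt [-0.0006  0.0002] j6 -2.966 f [ 0.43 -0.18 -0.87] tau [ 0.017 -0.016  0.004] w 0.06179342588349037
t 9.3167 p [ 0.5854 -0.229   0.2611] yaw 137.78 tilt [-0.0005  0.0002] j6 -2.966 f [-1.05 -0.36  0.01] tau [ 0.015  0.016 -0.013] w 0.062025471710625994
t 9.3667 p [ 0.5856 -0.229   0.2612] yaw 137.83 tilt [-0.0002  0.0001] j6 -2.967 f [-0.46  0.11 -0.15] tau [-0.007 -0.039 -0.019] w 0.062206396584112374
[-5.61200258e-01  2.76591011e-01  1.43091687e+00 -7.52867289e-05
  1.43432651e+00 -2.96676000e+00]
```

View pics/w5.png

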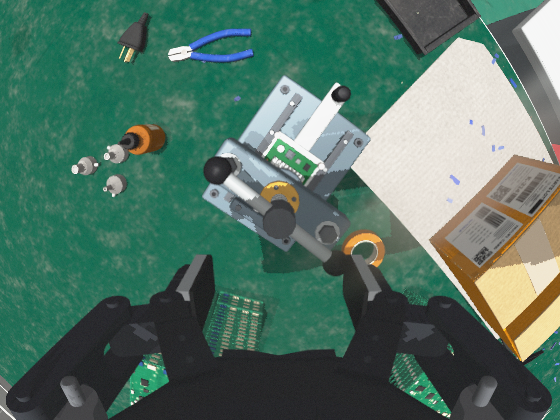

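View pics/scene5c.png

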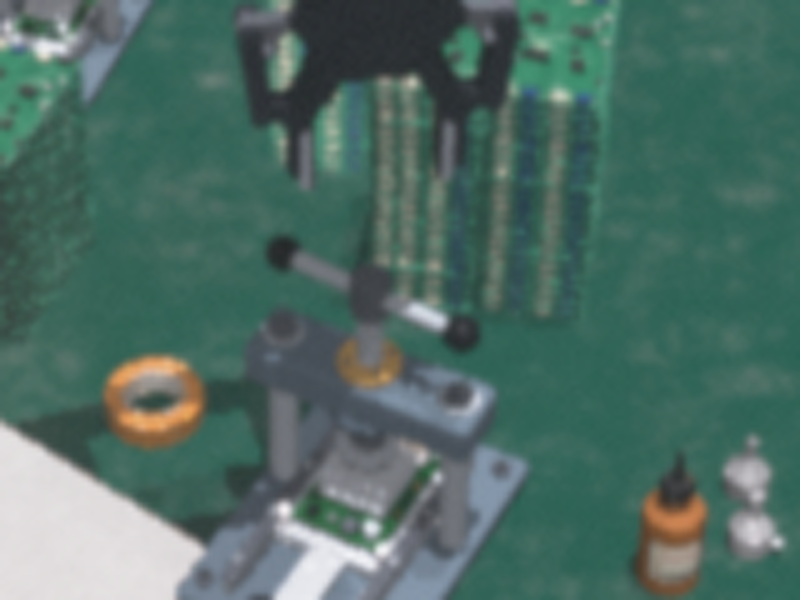

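Centred on the axis. I'll lower the fingertips past the bar.

Call:
arm_command(dp=[[0.03, 0, 0], [0.03, 0, 0], [0.02, 0, 0], [0.015, 0, 0], [0.006, 0, 0], [0, 0, 0], [0, 0, 0]], twist=[[0, 0, 0], [0, 0, 0], [0, 0, 0], [0, 0, 0], [0, 0, 0], [0, 0, 0], [0, 0, 0]], gripper=[0.062, 0.062, 0.062, 0.062, 0.062, 0.062, 0.062])

```text
time_s: 9.95
ee_pos: [0.5862, -0.2291, 0.1609]
eef_rot: [-0.288, 0.646, 0.287, 0.646]
force: [0.2, -0.1, 0.5]
grip_width: 0.0616
```

Run:
```python
from h import *
snap('wrist','w6');st();snap('scene','scene6');st()
crop('scene6',230,170,390,290,'scene6c',5)
```

```text
t 10.0 p [ 0.5867 -0.2293  0.1616] yaw 137.97 tilt [ 0.0017 -0.0011] j6 -2.969 f [ 0.59  0.26 -0.34] tau [0.003 0.027 0.017] w 0.06189902259077797
t 10.05 p [ 0.5868 -0.2295  0.162 ] yaw 137.97 tilt [ 0.0023 -0.0015] j6 -2.969 f [-0.07  0.15  0.13] tau [ 0.009 -0.029  0.04 ] w 0.0620705923054769
```

View pics/w6.png

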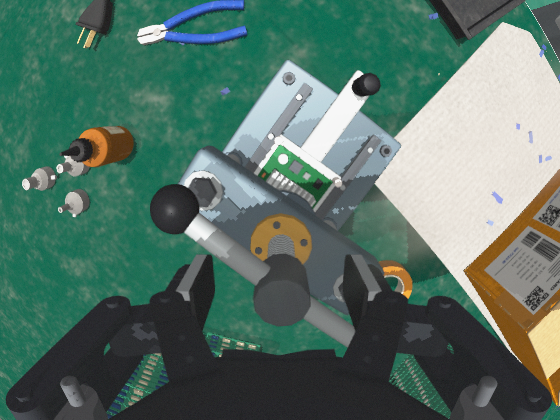

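View pics/scene6c.png

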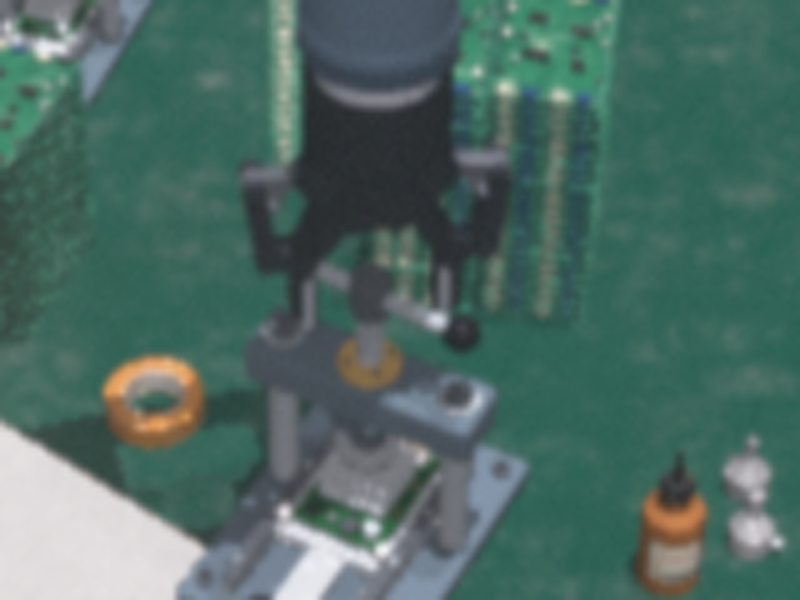

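Fingertips straddle the hub, (200,280) and (360,280) in the wrist view, with the bar between them. I'll turn clockwise to contact.

Call:
arm_command(dp=[[0, 0, 0], [0, 0, 0], [0, 0, 0], [0, 0, 0]], twist=[[4, 0, 0], [4, 0, 0], [4, 0, 0], [0, 0, 0]], gripper=[0.062, 0.062, 0.062, 0.062])

```text
time_s: 10.38
ee_pos: [0.5862, -0.2295, 0.1618]
eef_rot: [-0.218, 0.673, 0.217, 0.673]
force: [-2.4, -0.6, 1.6]
grip_width: 0.0619
```

```bash
python3 -c "
from h import *
st()"
```

```text
t 10.3833 p [ 0.5862 -0.2295  0.1618] yaw 125.85 tilt [ 0.0009 -0.0015] j6 -2.757 f [-2.36 -0.61  1.56] tau [-0.109  0.379  0.121] w 0.06188784581188392
```

Call:
arm_command(dp=[[0.0001, 0, 0], [0.0001, 0, 0], [0.0001, 0, 0], [0.0001, 0, 0]], twist=[[4, 0, 0], [4, 0, 0], [4, 0, 0], [4, 0, 0]], gripper=[0.062, 0.062, 0.062, 0.062])

```text
time_s: 10.72
ee_pos: [0.5861, -0.2296, 0.1614]
eef_rot: [-0.123, 0.696, 0.122, 0.697]
force: [-3.6, -1.2, 2.3]
grip_width: 0.0624
```

```bash
python3 -c "
from h import *
st()"
```

```text
t 10.7167 p [ 0.5861 -0.2296  0.1614] yaw 109.97 tilt [ 0.0008 -0.0017] j6 -2.48 f [-3.62 -1.17  2.34] tau [-0.145  0.462  0.349] w 0.06244182052715624
```

Contact made, about 0.35 N m, and the bar is turning. I'll continue through the free travel, sinking 0.022 mm per degree.

Call:
arm_command(dp=[[0.00013, 0, 0], [0.00013, 0, 0], [0.00013, 0, 0], [0.00013, 0, 0], [0.00013, 0, 0], [0.00013, 0, 0], [0.00013, 0, 0], [0.00013, 0, 0], [0.00013, 0, 0], [0.00013, 0, 0]], twist=[[6, 0, 0], [6, 0, 0], [6, 0, 0], [6, 0, 0], [6, 0, 0], [6, 0, 0], [6, 0, 0], [6, 0, 0], [6, 0, 0], [6, 0, 0]], gripper=[0.062, 0.062, 0.062, 0.062, 0.062, 0.062, 0.062, 0.062, 0.062, 0.062])

```text
time_s: 11.55
ee_pos: [0.5857, -0.2296, 0.16]
eef_rot: [0.242, 0.664, -0.243, 0.664]
force: [-5.2, -0.2, 2.1]
grip_width: 0.0619
```

```bash
python3 -c "
from h import *
st();snap('wrist','w7')"
```

```text
t 11.55 p [ 0.5857 -0.2296  0.16  ] yaw 49.88 tilt [-0.0003 -0.0016] j6 -1.431 f [-5.19 -0.25  2.06] tau [-0.239  0.852  0.409] w 0.06191827536094056
```

View pics/w7.png

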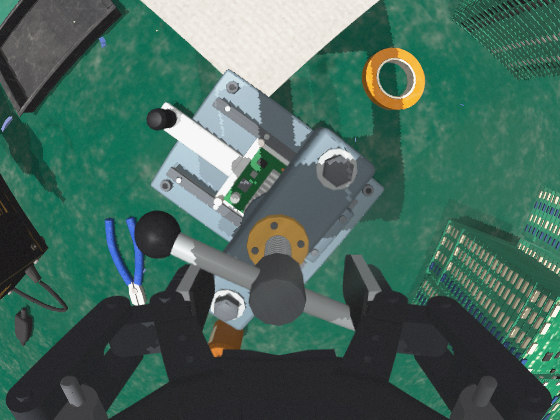

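Call:
arm_command(dp=[[0.00013, 0, 0], [0.00013, 0, 0], [0.00013, 0, 0], [0.00013, 0, 0], [0.00013, 0, 0], [0.00013, 0, 0], [0.00013, 0, 0], [0.00013, 0, 0]], twist=[[6, 0, 0], [6, 0, 0], [6, 0, 0], [6, 0, 0], [6, 0, 0], [6, 0, 0], [6, 0, 0], [6, 0, 0]], gripper=[0.062, 0.062, 0.062, 0.062, 0.062, 0.062, 0.062, 0.062])

```text
time_s: 12.27
ee_pos: [0.5857, -0.229, 0.1588]
eef_rot: [0.491, 0.509, -0.491, 0.509]
force: [-4.4, -0.5, 4.0]
grip_width: 0.0622
```

```bash
python3 -c "
from h import *
st()"
```

```text
t 12.2667 p [ 0.5857 -0.229   0.1588] yaw 1.99 tilt [-0.0003 -0.0006] j6 -0.595 f [-4.39 -0.55  3.99] tau [0.141 0.864 0.395] w 0.06219641593424833
```

Call:
arm_command(dp=[[8e-05, 0, 0], [8e-05, 0, 0], [8e-05, 0, 0], [8e-05, 0, 0]], twist=[[3.5, 0, 0], [3.5, 0, 0], [3.5, 0, 0], [3.5, 0, 0]], gripper=[0.062, 0.062, 0.062, 0.062])

```text
time_s: 12.6
ee_pos: [0.5859, -0.2289, 0.1585]
eef_rot: [-0.549, -0.445, 0.549, -0.446]
force: [-4.4, 0.8, 4.6]
grip_width: 0.0623
```

```bash
python3 -c "
from h import *
st()"
```

```text
t 12.6 p [ 0.5859 -0.2289  0.1585] yaw -11.88 tilt [-0.0001 -0.0004] j6 -0.353 f [-4.38  0.8   4.62] tau [0.144 0.822 0.373] w 0.06226890310438048
```

Call:
arm_command(dp=[[8e-05, 0, 0], [8e-05, 0, 0], [8e-05, 0, 0], [8e-05, 0, 0]], twist=[[3.5, 0, 0], [3.5, 0, 0], [3.5, 0, 0], [3.5, 0, 0]], gripper=[0.062, 0.062, 0.062, 0.062])

```text
time_s: 12.93
ee_pos: [0.5859, -0.2289, 0.1582]
eef_rot: [-0.599, -0.375, 0.599, -0.375]
force: [-3.8, 0.8, 4.7]
grip_width: 0.0618
```

```bash
python3 -c "
from h import *
st()"
```

```text
t 12.9333 p [ 0.5859 -0.2289  0.1582] yaw -25.88 tilt [ 0.0001 -0.0003] j6 -0.109 f [-3.76  0.78  4.68] tau [0.273 0.683 0.376] w 0.06175487211980766
```

Call:
arm_command(dp=[[8e-05, 0, 0], [8e-05, 0, 0], [8e-05, 0, 0], [8e-05, 0, 0]], twist=[[3.5, 0, 0], [3.5, 0, 0], [3.5, 0, 0], [3.5, 0, 0]], gripper=[0.062, 0.062, 0.062, 0.062])

```text
time_s: 13.27
ee_pos: [0.5861, -0.2288, 0.1579]
eef_rot: [0.641, 0.299, -0.64, 0.3]
force: [-4.7, 0.7, 3.5]
grip_width: 0.0619
```

```bash
python3 -c "
from h import *
st()"
```

```text
t 13.2667 p [ 0.5861 -0.2288  0.1579] yaw -39.88 tilt [ 0.0004 -0.0004] j6 0.135 f [-4.69  0.65  3.49] tau [0.265 0.566 0.433] w 0.061949537089731874
```

Call:
arm_command(dp=[[8e-05, 0, 0], [8e-05, 0, 0], [8e-05, 0, 0], [8e-05, 0, 0]], twist=[[3.5, 0, 0], [3.5, 0, 0], [3.5, 0, 0], [3.5, 0, 0]], gripper=[0.062, 0.062, 0.062, 0.062])

```text
time_s: 13.6
ee_pos: [0.5862, -0.2289, 0.1576]
eef_rot: [0.672, 0.219, -0.672, 0.219]
force: [-2.7, 1.6, 3.1]
grip_width: 0.0617
```

```bash
python3 -c "
from h import *
st()"
```

```text
t 13.6 p [ 0.5862 -0.2289  0.1576] yaw -53.88 tilt [ 0.0007 -0.0005] j6 0.38 f [-2.69  1.55  3.12] tau [0.229 0.492 0.431] w 0.06165828320567637
```

Call:
arm_command(dp=[[8e-05, 0, 0], [8e-05, 0, 0], [8e-05, 0, 0], [8e-05, 0, 0]], twist=[[3, 0, 0], [3, 0, 0], [3, 0, 0], [3, 0, 0]], gripper=[0.062, 0.062, 0.062, 0.062])

```text
time_s: 13.93
ee_pos: [0.5862, -0.2289, 0.1572]
eef_rot: [0.692, 0.148, -0.691, 0.148]
force: [-3.7, 1.9, 3.4]
grip_width: 0.0616
```

```bash
python3 -c "
from h import *
st()"
```

```text
t 13.9333 p [ 0.5862 -0.2289  0.1572] yaw -65.85 tilt [ 0.0008 -0.0006] j6 0.589 f [-3.68  1.89  3.37] tau [0.126 0.489 0.378] w 0.061608284781383506
```

Call:
arm_command(dp=[[8e-05, 0, 0], [8e-05, 0, 0], [8e-05, 0, 0], [8e-05, 0, 0]], twist=[[3, 0, 0], [3, 0, 0], [3, 0, 0], [3, 0, 0]], gripper=[0.062, 0.062, 0.062, 0.062])

```text
time_s: 14.27
ee_pos: [0.5863, -0.229, 0.157]
eef_rot: [0.703, 0.075, -0.703, 0.075]
force: [-3.4, 0.9, 3.0]
grip_width: 0.0621
```

```bash
python3 -c "
from h import *
st()"
```

```text
t 14.2667 p [ 0.5863 -0.229   0.157 ] yaw -77.85 tilt [ 0.001  -0.0008] j6 0.798 f [-3.41  0.95  2.99] tau [0.031 0.466 0.38 ] w 0.06209335048433866
```

Still free at about 0.38-0.43 N m (noise ±0.03).

Call:
arm_command(dp=[[8e-05, 0, 0], [8e-05, 0, 0], [8e-05, 0, 0], [8e-05, 0, 0]], twist=[[3, 0, 0], [3, 0, 0], [3, 0, 0], [3, 0, 0]], gripper=[0.062, 0.062, 0.062, 0.062])

```text
time_s: 14.6
ee_pos: [0.5864, -0.2291, 0.1567]
eef_rot: [0.708, 0.001, -0.707, 0.001]
force: [-2.6, 1.2, 3.7]
grip_width: 0.0621
```

```bash
python3 -c "
from h import *
st()"
```

```text
t 14.6 p [ 0.5864 -0.2291  0.1567] yaw -89.85 tilt [ 0.0012 -0.001 ] j6 1.008 f [-2.62  1.19  3.73] tau [0.048 0.443 0.387] w 0.062095698171688085
```

Call:
arm_command(dp=[[8e-05, 0, 0], [8e-05, 0, 0], [8e-05, 0, 0], [8e-05, 0, 0]], twist=[[3, 0, 0], [3, 0, 0], [3, 0, 0], [3, 0, 0]], gripper=[0.062, 0.062, 0.062, 0.062])

```text
time_s: 14.93
ee_pos: [0.5864, -0.2292, 0.1564]
eef_rot: [0.704, -0.073, -0.703, -0.073]
force: [-1.7, 0.3, 3.4]
grip_width: 0.0617
```

```bash
python3 -c "
from h import *
st()"
```

```text
t 14.9333 p [ 0.5864 -0.2292  0.1564] yaw -101.85 tilt [ 0.0011 -0.0012] j6 1.217 f [-1.68  0.28  3.37] tau [-0.047  0.534  0.422] w 0.06171760006585143
```

Call:
arm_command(dp=[[8e-05, 0, 0], [8e-05, 0, 0], [8e-05, 0, 0], [8e-05, 0, 0]], twist=[[3, 0, 0], [3, 0, 0], [3, 0, 0], [3, 0, 0]], gripper=[0.062, 0.062, 0.062, 0.062])

```text
time_s: 15.27
ee_pos: [0.5863, -0.2292, 0.156]
eef_rot: [0.692, -0.146, -0.691, -0.146]
force: [-2.8, 0.5, 3.4]
grip_width: 0.0621
```

```bash
python3 -c "
from h import *
st()"
```

```text
t 15.2667 p [ 0.5863 -0.2292  0.156 ] yaw -113.85 tilt [ 0.001  -0.0012] j6 1.427 f [-2.81  0.55  3.35] tau [-0.068  0.494  0.452] w 0.06207772299549662
```

Call:
arm_command(dp=[[6e-05, 0, 0], [6e-05, 0, 0], [6e-05, 0, 0]], twist=[[2.5, 0, 0], [2.5, 0, 0], [2.5, 0, 0]], gripper=[0.062, 0.062, 0.062])

```text
time_s: 15.52
ee_pos: [0.5863, -0.2292, 0.1559]
eef_rot: [0.681, -0.191, -0.68, -0.191]
force: [-3.0, 0.2, 3.7]
grip_width: 0.0618
```

```bash
python3 -c "
from h import *
st()"
```

```text
t 15.5167 p [ 0.5863 -0.2292  0.1559] yaw -121.33 tilt [ 0.001  -0.0012] j6 1.557 f [-2.99  0.21  3.7 ] tau [-0.062  0.535  0.431] w 0.06182515859721411
```

Call:
arm_command(dp=[[6e-05, 0, 0], [6e-05, 0, 0], [6e-05, 0, 0]], twist=[[2.5, 0, 0], [2.5, 0, 0], [2.5, 0, 0]], gripper=[0.062, 0.062, 0.062])

```text
time_s: 15.77
ee_pos: [0.5863, -0.2293, 0.1557]
eef_rot: [0.667, -0.235, -0.666, -0.235]
force: [-2.9, -0.4, 2.8]
grip_width: 0.0621
```

```bash
python3 -c "
from h import *
st()"
```

```text
t 15.7667 p [ 0.5863 -0.2293  0.1557] yaw -128.83 tilt [ 0.001  -0.0013] j6 1.688 f [-2.86 -0.35  2.77] tau [-0.044  0.531  0.449] w 0.06214609424544872
```

Call:
arm_command(dp=[[6e-05, 0, 0], [6e-05, 0, 0], [6e-05, 0, 0]], twist=[[2.5, 0, 0], [2.5, 0, 0], [2.5, 0, 0]], gripper=[0.062, 0.062, 0.062])

```text
time_s: 16.02
ee_pos: [0.5863, -0.2293, 0.1555]
eef_rot: [0.651, -0.278, -0.65, -0.278]
force: [-2.8, -0.1, 3.5]
grip_width: 0.0621
```

```bash
python3 -c "
from h import *
st()"
```

```text
t 16.0167 p [ 0.5863 -0.2293  0.1555] yaw -136.33 tilt [ 0.0009 -0.0012] j6 1.819 f [-2.78 -0.07  3.49] tau [-0.01   0.592  0.439] w 0.06213113993935545
```

Call:
arm_command(dp=[[6e-05, 0, 0], [6e-05, 0, 0], [6e-05, 0, 0]], twist=[[2.5, 0, 0], [2.5, 0, 0], [2.5, 0, 0]], gripper=[0.062, 0.062, 0.062])

```text
time_s: 16.27
ee_pos: [0.5862, -0.2293, 0.1553]
eef_rot: [0.631, -0.32, -0.63, -0.32]
force: [-3.0, -0.6, 2.9]
grip_width: 0.062
```

```bash
python3 -c "
from h import *
st()"
```

```text
t 16.2667 p [ 0.5862 -0.2293  0.1553] yaw -143.83 tilt [ 0.0009 -0.0012] j6 1.95 f [-3.   -0.55  2.94] tau [-0.085  0.673  0.338] w 0.06196179032364816
```

Call:
arm_command(dp=[[6e-05, 0, 0], [6e-05, 0, 0], [6e-05, 0, 0], [6e-05, 0, 0]], twist=[[3, 0, 0], [3, 0, 0], [3, 0, 0], [3, 0, 0]], gripper=[0.062, 0.062, 0.062, 0.062])

```text
time_s: 16.6
ee_pos: [0.5862, -0.2293, 0.1551]
eef_rot: [0.594, -0.385, -0.593, -0.384]
force: [-2.9, -1.1, 2.8]
grip_width: 0.0617
```

```bash
python3 -c "
from h import *
st()"
```

```text
t 16.6 p [ 0.5862 -0.2293  0.1551] yaw -155.86 tilt [ 0.0008 -0.0012] j6 2.16 f [-2.88 -1.06  2.75] tau [-0.036  0.653  0.45 ] w 0.061655469098912286
```

Call:
arm_command(dp=[[6e-05, 0, 0], [6e-05, 0, 0], [6e-05, 0, 0], [6e-05, 0, 0]], twist=[[3, 0, 0], [3, 0, 0], [3, 0, 0], [3, 0, 0]], gripper=[0.062, 0.062, 0.062, 0.062])

```text
time_s: 16.93
ee_pos: [0.5862, -0.2293, 0.1548]
eef_rot: [0.551, -0.444, -0.55, -0.444]
force: [-2.3, 0.7, 3.4]
grip_width: 0.062
```

```bash
python3 -c "
from h import *
st()"
```

```text
t 16.9333 p [ 0.5862 -0.2293  0.1548] yaw -167.86 tilt [ 0.0007 -0.0011] j6 2.369 f [-2.34  0.65  3.36] tau [-0.011  0.665  0.391] w 0.06195980158578249
```

Call:
arm_command(dp=[[6e-05, 0, 0], [6e-05, 0, 0], [6e-05, 0, 0], [6e-05, 0, 0]], twist=[[3, 0, 0], [3, 0, 0], [3, 0, 0], [3, 0, 0]], gripper=[0.062, 0.062, 0.062, 0.062])

```text
time_s: 17.27
ee_pos: [0.5861, -0.2292, 0.1545]
eef_rot: [0.501, -0.499, -0.5, -0.499]
force: [-3.0, -0.5, 3.5]
grip_width: 0.0619
```

```bash
python3 -c "
from h import *
st()"
```

```text
t 17.2667 p [ 0.5861 -0.2292  0.1545] yaw -179.86 tilt [ 0.0006 -0.001 ] j6 2.579 f [-3.01 -0.52  3.47] tau [0.051 0.638 0.395] w 0.06192195021630145
```

Call:
arm_command(dp=[[6e-05, 0, 0], [6e-05, 0, 0], [6e-05, 0, 0], [6e-05, 0, 0]], twist=[[3, 0, 0], [3, 0, 0], [3, 0, 0], [3, 0, 0]], gripper=[0.062, 0.062, 0.062, 0.062])

```text
time_s: 17.6
ee_pos: [0.5862, -0.2292, 0.1543]
eef_rot: [-0.446, 0.549, 0.445, 0.549]
force: [-3.8, -0.6, 4.2]
grip_width: 0.062
```

```bash
python3 -c "
from h import *
st()"
```

```text
t 17.6 p [ 0.5862 -0.2292  0.1543] yaw 168.14 tilt [ 0.0007 -0.001 ] j6 2.788 f [-3.83 -0.63  4.25] tau [0.094 0.621 0.373] w 0.06204282260364588
```

Call:
arm_command(dp=[[6e-05, 0, 0], [6e-05, 0, 0], [6e-05, 0, 0], [6e-05, 0, 0]], twist=[[3, 0, 0], [3, 0, 0], [3, 0, 0], [2, 0, 0]], gripper=[0.062, 0.062, 0.062, 0.062])

```text
time_s: 17.93
ee_pos: [0.5862, -0.2293, 0.1541]
eef_rot: [-0.391, 0.589, 0.391, 0.589]
force: [-3.3, -1.0, 3.0]
grip_width: 0.062
```

```bash
python3 -c "
from h import *
st()"
```

```text
t 17.9333 p [ 0.5862 -0.2293  0.1541] yaw 157.13 tilt [ 0.0008 -0.001 ] j6 2.98 f [-3.29 -1.04  2.98] tau [0.124 0.588 0.44 ] w 0.061994178121309564
```

Still free at j6 = 2.98 after about 329°, 7.3 mm down. Changing over: back off, lift, turn back 180° and go in again.

Call:
arm_command(dp=[[0, 0, 0], [0, 0, 0], [0, 0, 0], [0, 0, 0], [-0.02, 0, 0], [-0.03, 0, 0], [-0.01, 0, 0], [0, 0, 0], [0, 0, 0], [0, 0, 0], [0, 0, 0], [0, 0, 0], [0, 0, 0], [0, 0, 0], [0, 0, 0], [0, 0, 0], [0, 0, 0], [0, 0, 0], [0, 0, 0], [0, 0, 0]], twist=[[-5, 0, 0], [-5, 0, 0], [-5, 0, 0], [0, 0, 0], [0, 0, 0], [0, 0, 0], [0, 0, 0], [-7, 0, 0], [-7, 0, 0], [-7, 0, 0], [-7, 0, 0], [-7, 0, 0], [-7, 0, 0], [-7, 0, 0], [-7, 0, 0], [-7, 0, 0], [-7, 0, 0], [-7, 0, 0], [-7, 0, 0], [-7, 0, 0]], gripper=[0.062, 0.062, 0.062, 0.062, 0.062, 0.062, 0.062, 0.062, 0.062, 0.062, 0.062, 0.062, 0.062, 0.062, 0.062, 0.062, 0.062, 0.062, 0.062, 0.062])

```text
time_s: 19.6
ee_pos: [0.5863, -0.2289, 0.213]
eef_rot: [0.706, -0.041, -0.706, -0.041]
force: [0.1, 0.2, -0.9]
grip_width: 0.0618
```

Call:
arm_command(dp=[[0, 0, 0], [0, 0, 0], [0, 0, 0], [0, 0, 0], [0, 0, 0], [0, 0, 0], [0, 0, 0], [0, 0, 0], [0, 0, 0], [0, 0, 0], [0, 0, 0], [0, 0, 0]], twist=[[-7, 0, 0], [-7, 0, 0], [-7, 0, 0], [-7, 0, 0], [-7, 0, 0], [-7, 0, 0], [-7, 0, 0], [-7, 0, 0], [-7, 0, 0], [-7, 0, 0], [-4, 0, 0], [0, 0, 0]], gripper=[0.062, 0.062, 0.062, 0.062, 0.062, 0.062, 0.062, 0.062, 0.062, 0.062, 0.062, 0.062])

```text
time_s: 20.6
ee_pos: [0.5863, -0.2289, 0.2129]
eef_rot: [0.589, 0.391, -0.589, 0.391]
force: [0.2, 0.0, 0.6]
grip_width: 0.0619
```

```bash
python3 -c "
from h import *
snap('wrist','w8');st();snap('side','side8');st();snap('scene','scene8');st()
crop('scene8',230,170,390,290,'scene8c',5)
"
```

```text
t 20.65 p [ 0.5862 -0.2289  0.2129] yaw -23.09 tilt [ 0.0008 -0.0003] j6 -0.158 f [ 0.45  0.49 -0.22] tau [0.003 0.049 0.019] w 0.06184616821773058
t 20.7 p [ 0.5862 -0.2289  0.2129] yaw -23.15 tilt [ 0.0006 -0.0002] j6 -0.157 f [1.05 0.08 0.13] tau [0.031 0.025 0.026] w 0.0620034920246439
t 20.75 p [ 0.5861 -0.2289  0.2129] yaw -23.14 tilt [ 0.0005 -0.0002] j6 -0.157 f [0.89 0.6  0.16] tau [0.002 0.028 0.032] w 0.06197683930890135
```

View pics/w8.png

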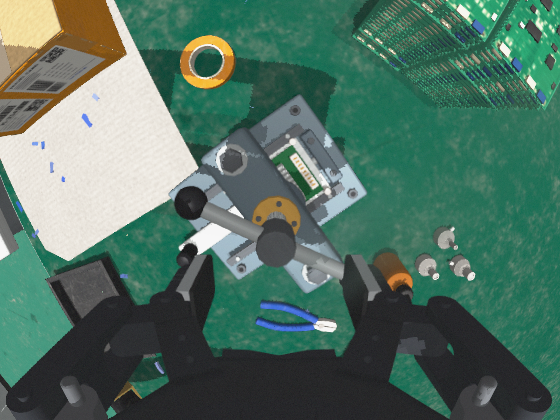

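View pics/scene8c.png

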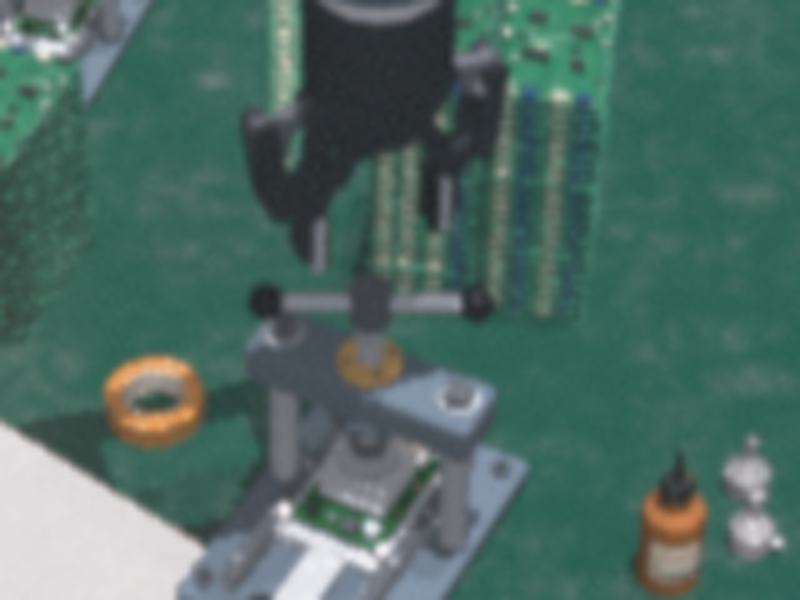

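Bar and fingers are clear of each other, as at the first entry. Bottle, tape, cutters and shuttle are unchanged. I'll lower and push on.

Call:
arm_command(dp=[[0.03, 0, 0], [0.02, 0, 0], [0.009, 0, 0], [0, 0, 0], [0, 0, 0], [0, 0, 0], [0, 0, 0], [0, 0, 0]], twist=[[0, 0, 0], [0, 0, 0], [0, 0, 0], [0, 0, 0], [3, 0, 0], [3, 0, 0], [3, 0, 0], [3, 0, 0]], gripper=[0.062, 0.062, 0.062, 0.062, 0.062, 0.062, 0.062, 0.062])

```text
time_s: 21.42
ee_pos: [0.5847, -0.2288, 0.1518]
eef_rot: [-0.627, -0.326, 0.629, -0.325]
force: [-0.5, -1.8, -10.1]
grip_width: 0.062
```

```bash
python3 -c "
from h import *
st()"
```

```text
t 21.4167 p [ 0.5847 -0.2288  0.1518] yaw -35.2 tilt [-0.0032  0.0008] j6 0.054 f [ -0.54  -1.76 -10.12] tau [-0.481 -0.109  0.52 ] w 0.06203604079505607
```

Call:
arm_command(dp=[[6e-05, 0, 0], [6e-05, 0, 0], [6e-05, 0, 0], [6e-05, 0, 0]], twist=[[2.5, 0, 0], [2.5, 0, 0], [2.5, 0, 0], [2.5, 0, 0]], gripper=[0.062, 0.062, 0.062, 0.062])

```text
time_s: 21.75
ee_pos: [0.5847, -0.2288, 0.1515]
eef_rot: [-0.653, -0.27, 0.655, -0.269]
force: [0.8, -3.3, -10.7]
grip_width: 0.0621
```

```bash
python3 -c "
from h import *
st()"
```

```text
t 21.75 p [ 0.5847 -0.2288  0.1515] yaw -45.17 tilt [-0.0033  0.0007] j6 0.228 f [  0.79  -3.27 -10.73] tau [-0.496 -0.026  0.612] w 0.06207024121900495
```

Call:
arm_command(dp=[[6e-05, 0, 0], [6e-05, 0, 0], [6e-05, 0, 0]], twist=[[2.5, 0, 0], [2.5, 0, 0], [2.5, 0, 0]], gripper=[0.062, 0.062, 0.062])

```text
time_s: 22.0
ee_pos: [0.5846, -0.2288, 0.1514]
eef_rot: [-0.669, -0.227, 0.671, -0.226]
force: [-0.3, -3.4, -10.0]
grip_width: 0.0618
```

```bash
python3 -c "
from h import *
st()"
```

```text
t 22.0 p [ 0.5846 -0.2288  0.1514] yaw -52.66 tilt [-0.0034  0.0007] j6 0.358 f [ -0.28  -3.38 -10.02] tau [-0.481  0.063  0.709] w 0.06181590896603052
```

The torque has risen to about 0.7 in this stroke, with 10 N vertical friction. I'll stop and take several readings before turning further.

```bash
python3 -c "
from h import *
for i in range(4):
  snap('wrist','w9');st()
"
```

```text
t 22.05 p [ 0.5847 -0.2288  0.1514] yaw -52.8 tilt [-0.0034  0.0007] j6 0.361 f [  0.2   -2.3  -11.22] tau [-0.496  0.048  0.553] w 0.061965348900661174
t 22.1 p [ 0.5847 -0.2287  0.1515] yaw -52.56 tilt [-0.0032  0.0009] j6 0.357 f [ -0.42  -2.3  -10.24] tau [-0.393  0.083  0.461] w 0.06193185847658332
t 22.15 p [ 0.5848 -0.2286  0.1517] yaw -52.48 tilt [-0.0029  0.0011] j6 0.355 f [-1.07 -2.   -9.41] tau [-0.355  0.148  0.57 ] w 0.0619799537130846
t 22.2 p [ 0.5849 -0.2287  0.152 ] yaw -52.46 tilt [-0.0026  0.001 ] j6 0.355 f [ -1.01  -1.79 -10.08] tau [-0.352  0.153  0.511] w 0.06192456474421111
```

View pics/w9.png

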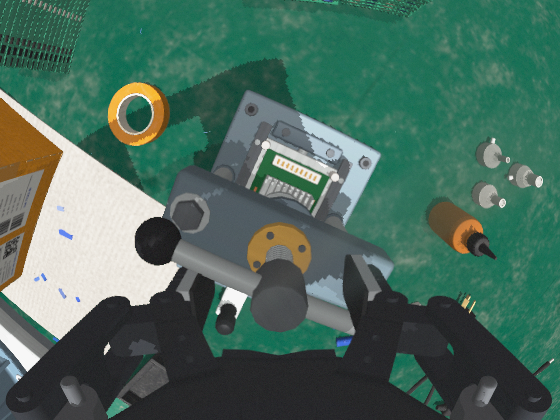

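Holding torque is about 0.52. I'll back off to release the rubbing, then re-approach gently to measure the breakaway torque cleanly.

Call:
arm_command(dp=[[0, 0, 0], [0, 0, 0], [0, 0, 0], [0, 0, 0], [0, 0, 0]], twist=[[-4, 0, 0], [-4, 0, 0], [0, 0, 0], [0, 0, 0], [0, 0, 0]], gripper=[0.062, 0.062, 0.062, 0.062, 0.062])

```text
time_s: 22.62
ee_pos: [0.5866, -0.2291, 0.1545]
eef_rot: [0.653, 0.272, -0.652, 0.273]
force: [-0.7, 0.4, 0.8]
grip_width: 0.0622
```

```bash
python3 -c "
from h import *
for i in range(4):
  snap('wrist','w10');st()
"
```

```text
t 22.6667 p [ 0.5865 -0.229   0.1542] yaw -44.59 tilt [ 0.0013 -0.0005] j6 0.217 f [-0.72  0.81  0.11] tau [ 0.027  0.035 -0.004] w 0.06218116376945865
t 22.7167 p [ 0.5863 -0.2289  0.154 ] yaw -44.57 tilt [ 0.001  -0.0004] j6 0.217 f [-0.   -0.35 -0.14] tau [0.025 0.013 0.007] w 0.061973325638369
t 22.7667 p [ 0.5862 -0.2289  0.1538] yaw -44.55 tilt [ 0.0007 -0.0003] j6 0.217 f [0.71 0.25 0.14] tau [-0.022 -0.045 -0.026] w 0.06218048737690883
t 22.8167 p [ 0.5861 -0.2289  0.1536] yaw -44.54 tilt [ 0.0005 -0.0002] j6 0.217 f [-0.1   0.39 -0.63] tau [ 0.018  0.03  -0.022] w 0.06205442014408064
```

Call:
arm_command(dp=[[0, 0, 0], [0, 0, 0], [0, 0, 0]], twist=[[2, 0, 0], [2, 0, 0], [0, 0, 0]], gripper=[0.062, 0.062, 0.062])

```text
time_s: 23.07
ee_pos: [0.5859, -0.2289, 0.1533]
eef_rot: [-0.661, -0.25, 0.662, -0.25]
force: [-0.8, -0.2, -1.0]
grip_width: 0.0624
```

```bash
python3 -c "
from h import *
st()
"
```

```text
t 23.0667 p [ 0.5859 -0.2289  0.1533] yaw -48.59 tilt [-0.0003 -0.    ] j6 0.287 f [-0.85 -0.19 -1.01] tau [-0.052  0.081 -0.015] w 0.06236668548803303
```

Call:
arm_command(dp=[[0, 0, 0], [0, 0, 0]], twist=[[1.5, 0, 0], [1.5, 0, 0]], gripper=[0.062, 0.062])

```text
time_s: 23.23
ee_pos: [0.5855, -0.229, 0.1533]
eef_rot: [-0.667, -0.233, 0.668, -0.233]
force: [-2.0, -0.3, 0.6]
grip_width: 0.062
```

```bash
python3 -c "
from h import *
st()"
```

```text
t 23.2333 p [ 0.5855 -0.229   0.1533] yaw -51.51 tilt [-0.001  -0.0001] j6 0.338 f [-2.04 -0.28  0.62] tau [-0.129  0.346  0.182] w 0.062017570252374726
```

Call:
arm_command(dp=[[0, 0, 0]], twist=[[1, 0, 0]], gripper=[0.062])

```text
time_s: 23.32
ee_pos: [0.5855, -0.229, 0.1533]
eef_rot: [-0.669, -0.227, 0.67, -0.227]
force: [-2.8, -0.7, 0.9]
grip_width: 0.0621
```

```bash
python3 -c "
from h import *
st()"
```

```text
t 23.3167 p [ 0.5855 -0.229   0.1533] yaw -52.5 tilt [-0.0011 -0.0002] j6 0.356 f [-2.8  -0.73  0.88] tau [-0.032  0.352  0.561] w 0.062050770093508074
```

Call:
arm_command(dp=[[0, 0, 0]], twist=[[0.7, 0, 0]], gripper=[0.062])

```text
time_s: 23.4
ee_pos: [0.5856, -0.229, 0.1533]
eef_rot: [-0.671, -0.223, 0.671, -0.223]
force: [-2.9, -0.5, 1.3]
grip_width: 0.062
```

```bash
python3 -c "
from h import *
st()"
```

```text
t 23.4 p [ 0.5856 -0.229   0.1533] yaw -53.17 tilt [-0.001  -0.0002] j6 0.367 f [-2.86 -0.5   1.27] tau [-0.151  0.386  0.659] w 0.06204464659084272
```

Call:
arm_command(dp=[[0, 0, 0]], twist=[[0.7, 0, 0]], gripper=[0.062])

```text
time_s: 23.48
ee_pos: [0.5856, -0.229, 0.1533]
eef_rot: [-0.672, -0.219, 0.673, -0.219]
force: [-2.6, -1.2, 0.7]
grip_width: 0.0618
```

```bash
python3 -c "
from h import *
st()"
```

```text
t 23.4833 p [ 0.5856 -0.229   0.1533] yaw -53.87 tilt [-0.0008 -0.0002] j6 0.38 f [-2.57 -1.24  0.72] tau [-0.105  0.427  0.699] w 0.061846543209574244
```

The bar slips at about 0.66-0.70 N m, so the clamp is about 220 N, inside the good band and below 0.75. I'll stop here, back off and lift away.

Call:
arm_command(dp=[[0, 0, 0], [0, 0, 0], [0, 0, 0], [0, 0, 0], [-0.01, 0, 0], [-0.03, 0, 0], [-0.035, 0, 0], [-0.035, 0, 0], [-0.03, 0, 0], [-0.02, 0, 0], [0, 0, 0], [0, 0, 0], [0, 0, 0]], twist=[[-5, 0, 0], [-5, 0, 0], [-4, 0, 0], [0, 0, 0], [0, 0, 0], [0, 0, 0], [0, 0, 0], [0, 0, 0], [0, 0, 0], [0, 0, 0], [0, 0, 0], [0, 0, 0], [0, 0, 0]], gripper=[0.062, 0.062, 0.062, 0.062, 0.062, 0.062, 0.062, 0.062, 0.062, 0.062, 0.062, 0.062, 0.062])

```text
time_s: 24.57
ee_pos: [0.5857, -0.2286, 0.3128]
eef_rot: [-0.641, -0.299, 0.641, -0.299]
force: [0.5, -0.2, -0.7]
grip_width: 0.0619
```

```bash
python3 -c "
from h import *
snap('side','side11');snap('scene','scene11');snap('wrist','w11');st()
crop('scene11',230,205,390,325,'scene11c',5)
crop('side11',240,200,400,320,'side11c',5)
"
```

```text
t 24.7167 p [ 0.5853 -0.2284  0.3115] yaw -39.93 tilt [-0.0026  0.0017] j6 0.136 f [-0.31  0.24 -0.28] tau [-0.021 -0.016  0.044] w 0.06207928395838535
```

View pics/scene11c.png

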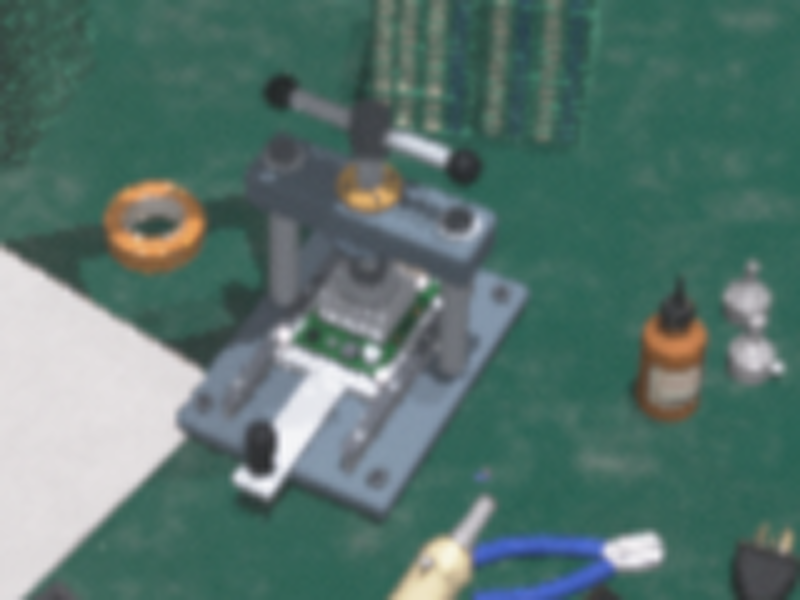

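View pics/side11c.png

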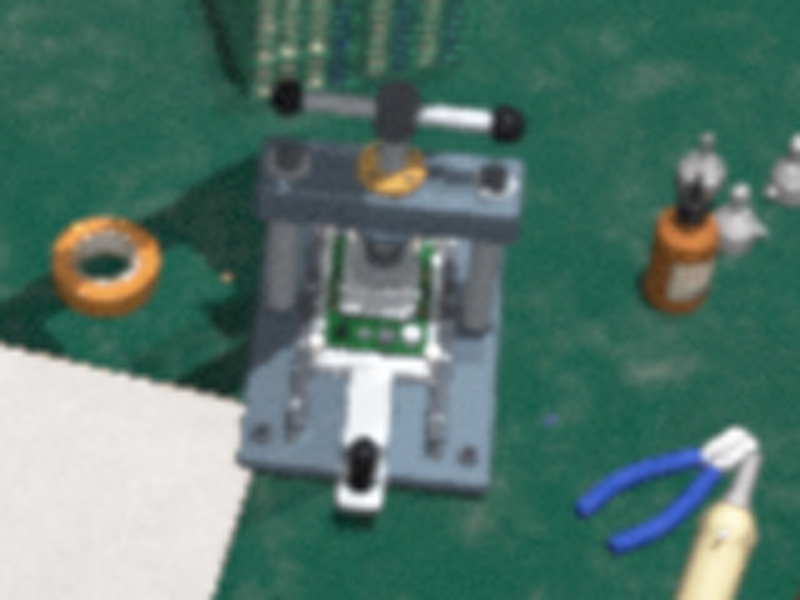

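View pics/w11.png

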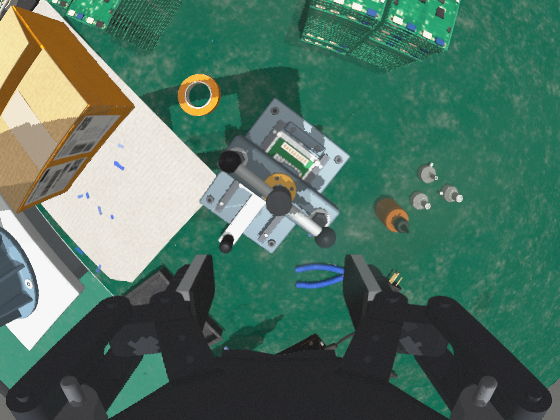

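Foot on the sink, shuttle home and neighbours at the same pixels as at the start. Handing in.

```bash
python3 -c "
from h import *
print(hand_in())"
```

```text
the job is handed in; nothing more can be done
None
```

The shuttle is fully home, the heat sink is clamped, and the gripper is lifted clear at about 25 s. The handle ended at about 0.66–0.70 N m, above the 0.6 asked but under the 0.75 limit.

- **Shuttle:** I pushed it about 22 mm by its knob until it held against the stop with a 15 N push and no movement. The wrist camera then put the knob 120 mm in front of the spindle axis, as it should be at home. The grip measured 15 mm on the knob instead of the stated 18 mm, which made no difference to the push.
- **Clamping:** I used both fingers astride the hub as a wrench rather than pushing one bar end at a time. It took about one full turn in two strokes, with one change-over.
- **Torque:** The handle ran free at about 0.4 N m. After I backed off and pushed again, it moved at 0.66–0.70 N m, which implies roughly 200–230 N of clamp. The highest single reading was 0.71. Readings scatter by about ±0.04, so the chip limit was probably, though not certainly, never reached.
- **One disagreement:** The torque rose about twice as fast per degree as the 250 N per radian given. Going by the turn alone, the clamp would be at most about 140 N. Both figures are inside the 80–275 N band.
- **Surroundings:** In the last pictures the bottle, tape roll and cutters are at the same pixels as at the start, and nothing touches the press.

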